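# Load two trolley hangers into the overhead rail of a battery service bench

### The job

Get the bench's overhead rail ready for the next battery module: feed both trolley hangers into the rail's open end so that each hangs with its head running inside the rail, first the one with the flat plate, slid all the way home against the end stop, then the one with the hook, slid up until it touches the first. Leave both hanging there, and leave the other things on the bench where they stand.

Things in the scene. Friction and masses are not known exactly. Their poses are not given: they have to be found in the camera images.
- rail: overhead aluminium rail on a dark stand, fixed. Origin on the table straight below the rail's middle, z up, y along the rail from open mouth (y -120 mm) to closed end (y +120). Closed box section 36 mm wide, underside 310 and top 342 mm above the table, 14 mm slot along the underside; inside 30 mm wide, 24 mm high; the lips beside the slot are 4 mm thick, upper faces at 314 mm
- rail_mouth (a point): centre of the rail's open mouth, at the height of a trolley head's centre when it rests on the lips (323 mm above the table); axes of the rail
- rail_stop (a point): middle of the stop's face inside the closed end, at the same height (323 mm); axes of the rail
- rail_light (a point): middle of the work-light tube, 24 mm thick, 174 mm long in y, on the robot's side (-x) above the rail: at x -52, y 37, z 368 mm of the rail. It blocks an upright tool there: slide the hangers with the tool leaning 30 to 45 deg, its body back towards -x
- rail_foot (a point): middle of the stand's foot on the table, 60 x 200 x 12 mm (x, y, z), at x 80, y 40 mm of the rail. On it two 20 mm square uprights at x 75, y -20 and 100 mm of the rail; arms from them over the rail's top to the light, up to 352 mm high
- plate_hanger: hanger whose body is a flat plate 12 x 66 mm (x, y), z 0 to 115 mm; about 0.28 kg; 165 mm tall, upright in a foam stand. Origin at the centre of its underside, z up, y its rail direction, grip on the -x side. Above the plate a neck 6 x 40 mm to z 147 mm, then the head. In the rail its underside is 167 mm above the table
- plate_head (a point): centre of the plate hanger's trolley head, 156 mm above its underside: block with rollers and rubber bumpers, 80 mm long (y), 26 mm wide (x), 18 mm high; the last 12 mm at each end is 18 mm wide, 12 mm high. Home when 40 mm before the stop face. Axes of the hanger
- plate_grip (a point): middle of the plate hanger's black grip bar, at x -52.5, y 0, z 79 mm of the hanger, whose axes it has. Bar 24 mm wide (y), 14 mm thick, leaning 40 deg from vertical: from x -30, z 52 up to x -69, z 98 mm, on a level arm to the body (z 49 to 63). Pinch it across its 24 mm width, fingers closing along y and pointing down its slope (+x and -z)
- hook_hanger: hanger whose body is a slim round rod (14 mm) that ends below in a square-bent hook (10 mm bar), turned to +x as far as x 41 mm and up to z 75 mm; about 0.25 kg; 165 mm tall, upright in a foam stand. Origin at the underside, below the rod. Axes, neck, head and grip as on the plate hanger; a yoke 14 x 42 mm (x, y) from z 108 mm to 118 mm joins rod and neck
- hook_head (a point): centre of the hook hanger's trolley head, 156 mm above its underside; same size as the other. Home when its bumper meets the plate hanger's, the head centres 80 mm apart
- hook_grip (a point): middle of the hook hanger's grip bar, at x -52.5, y 0, z 79 mm of the hanger; same bar and axes as on the plate hanger
- plate_stand: black foam block fixed to the table, 70 x 80 x 45 mm high (x, y, z); its pocket, 33 mm deep with about 1.5 mm of play, holds the plate hanger upright. Origin at the centre of its underside. Lift the hanger straight up out of it
- hook_stand: the same kind of fixed foam block holding the hook hanger, from x -35 to +55 mm, 80 mm wide, 45 mm high; origin on the table below the hanger's origin
- spray_can: white aerosol can standing upright, 52 mm across, 190 mm tall, between the far stand area and the rail; loose, must be left alone; origin at the centre of its underside
- sealant_tube: grey tube standing upright between the two stands, 32 mm across, 100 mm tall; loose, must be left alone; origin at the centre of its underside
- jar: screw-top jar standing upright left of the rail, 64 mm across, 75 mm tall; loose, must be left alone; origin at the centre of its underside
- wrench: wrench lying on the table in front of the rail, 170 mm long, under 20 mm high; loose, must be left alone
- cell_module: black battery cell module with white cells, 90 x 140 x 67 mm high (x, y, z), on the table left of centre; loose, must be left alone; origin at the centre of its underside
- parts_tray: open grey tray, 80 x 90 x 35 mm high, under or before the rail; loose, must be left alone; origin at the centre of its underside

How it is judged (in metres and radians):
On the way, in this order (a step that is already met when the one before it is completed fails the run):
1. the plate hanger's head is wholly inside the rail (y of plate_head in the frame of rail_stop between -0.205 and -0.03 m and x of plate_head in the frame of rail_stop between -0.006 and 0.006 m and z of plate_head in the frame of rail_stop between -0.006 and 0.006 m and angle between plate_hanger's own z axis and vertical below 0.15 rad), for 0.1 s.
2. the hook hanger's head is wholly inside the rail, the plate hanger still in it (all of step 1 and y of hook_head in the frame of rail_stop between -0.205 and -0.03 m and x of hook_head in the frame of rail_stop between -0.006 and 0.006 m and z of hook_head in the frame of rail_stop between -0.006 and 0.006 m and angle between hook_hanger's own z axis and vertical below 0.15 rad), for 0.1 s.
At the end, for the whole second after the job is handed in: Both hangers hang upright (within 0.15 rad) in the rail with their heads inside it, at rest: the plate hanger's bumper within 10 mm of the end stop, the hook hanger's bumper within 10 mm of the plate hanger's (y of plate_head in the frame of rail_stop between -0.05 and -0.03 m and x of plate_head in the frame of rail_stop between -0.006 and 0.006 m and z of plate_head in the frame of rail_stop between -0.006 and 0.006 m and angle between each of plate_hanger, hook_hanger's own z axis and vertical below 0.15 rad and y of hook_head in the frame of rail_stop between -0.142 and -0.105 m and x of hook_head in the frame of rail_stop between -0.006 and 0.006 m and z of hook_head in the frame of rail_stop between -0.006 and 0.006 m and distance between plate_head and hook_head between 0.07 and 0.09 m and linear speed of each of plate_hanger, hook_hanger below 0.05 m/s); the robot touches nothing.
It fails at once if another thing on the bench (spray can, sealant tube, jar, wrench, cell module, parts tray) is moved more than 30 mm (distance of any of spray_can, sealant_tube, jar, wrench, cell_module, parts_tray from where it was at the start of the episode above 0.03 m).
It also fails if it takes over 72 s, if anything falls off the work surface, if the arm or the gripper's body presses on something with over 40 N, if the wrist force passes 120 N, or if a joint passes its speed limit or range.

### The arm

A 6-joint arm with a two-finger parallel gripper is mounted at the origin on the work surface. World frame = base frame: x ahead of the robot, y to its left, z up, the work surface at z = 0. Lengths are in mm, angles in rad, forces in N, time in s.
With the tool pointing down it reaches from about 225 to 725 mm from the base axis. Payload 3.1 kg.
Tool frame: the origin (TCP) lies between the finger pads; the fingertips stand 14 mm ahead of it and the grasp point (between the pads) lies 5 mm behind it (robot.tips_ahead is the distance from the TCP to the fingertips, in mm); z points along the fingers, y is the direction in which the jaws open and shut (so a half turn about z gives the same grasp; the last joint's range is limited). The gripper opens to 85 mm and grips with 20 to 120 N. Pads are 22 mm wide; open, the fingers measure 114 mm over their backs; the gripper's body (76 mm by 85 mm) begins 54 mm behind the grasp point. The pads swing forward as they close: fully open they stand 13 mm farther back than shut.
Start: joints at [-1.38, 0.048, 0.099, 1.622, 0, 1.443], TCP at [164.534, -498.544, 245.312] pointing down, gripper open.
Joint ranges: [-2.91, 2.91], [-0.99, 1.94], [-1.21, 1.42], [-2.12, 2.29], [-1.49, 1.47], [-3.14, 3.14]. Speed limits (rad/s): [2.79, 2.79, 3.14, 3.14, 3.14, 3.14].

### API

Orientations are given as a rotation vector (axis times angle).
In Python, from workcell import robot, get_image, camera_info gives the robot as it stands.
- The arm moves only by the tool arm_command, never from a script. Its argument "increments" is a list of rows, each a list of 7 numbers: the turn, a rotation vector about the tool's x, y, z in degrees, then the shift along the tool's x, y, z in cm, then the opening, from 0 (shut) to 1 (fully open). A call has 1 to 8 rows; each row shifts and turns the pose as measured when the row begins, along the tool's axes as they then stand; what a row does not reach is not made up. A row lasts 1/10 s, in which the tool goes at most 50 mm and 8.59 degrees, less where a joint would pass 70% of its speed; a pose out of reach is approached as far as the arm can. A call with a gripper value outside its range is refused whole. The fingers move at their own pace and stop on an object; the grip force is fixed at half the most. Time passes only in rows, so rows that do not move let the fingers close. It gives the time, the measured TCP pose, the force and the opening at its end, in the units of the state.
- robot.get_state(): the state, without advancing time (a new reading comes with each control period).
- get_image(name): name is "scene" or "top" or "wrist"; returns the picture (420x560x3 uint8, blue, green, red); there is no depth.
- camera_info(name): a dict with "intrinsics" (3x3 intrinsics, pixels), "R" (3x3) and "t" (3): a world point X has camera coordinates R X + t; the wrist camera has in their place "mount" (4x4, takes a point from camera to tool coordinates, whose origin is the TCP and whose axes are the flange's). Camera axes: x right, y down, z forward; pixel columns grow to the right and rows downward; lengths in mm; the calibration is good to about 2 mm. A picture is of the moment at which its call begins: read the wrist's pose just before it. camera_info takes no time and is no camera call.
- robot.sign_off(): hands the job in, once; it reports no verdict.
The state is a dict: "t": time; "joint_positions": joint angles; "dq": joint speeds; "tau": joint torques, N m; "ee_pos": TCP position; "tcp_rot": TCP orientation; "wrist_force": force on the tool from outside, world axes, zero at the start; "wrist_torque": the same for the moment, N m; "opening": opening from 0.0 (shut) to 1.0 (fully open).
Only numpy, scipy, OpenCV 4.12 (cv2) and the standard library are available. Lean on these libraries where they do the work, as an engineer would, in place of code of your own. Each camera call takes 0.05 s, during which the arm holds its last target.

## Working session

There is one attempt and no reset: what is moved stays moved. The work goes in short steps, Python scripts to look and compute and a tool call to move; the robot and the scene stay as the last step left them, time stands still between calls to the robot, and variables do not carry over. Pictures are saved under pics/ and viewed, and the job is handed in when it is done.

Besides the shell and the picture viewer there is one more tool, called after "Call:" as name(argument=value, ...), one argument or row to a line, values as JSON. arm_command: Moves the arm, as the interface text tells. Its arguments: {"type":"object","properties":{"increments":{"type":"array"}},"required":["increments"]}

```bash
ls; mkdir -p pics
python3 - <<'E'
from workcell import robot,get_image,camera_info
import cv2
print(robot.get_state())
for n in("scene","top","wrist"):
    cv2.imwrite(f"pics/{n}0.png",get_image(n)); print(n,camera_info(n))
E
```

```text
pics
{'t': 0.0, 'joint_positions': array([-1.37979195e+00,  4.87122790e-02,  9.75777736e-02,  1.62198060e+00,
       -1.80329745e-05,  1.44297459e+00]), 'dq': array([ 0.00173568,  0.00033448, -0.00035093, -0.00058097,  0.00063594,
        0.00023141]), 'tau': array([-5.41099380e-04, -3.38781846e+01,  3.20014751e+01,  2.00362725e-02,
       -1.94084346e-04,  5.17118892e-06]), 'ee_pos': array([ 164.42375388, -497.97958444,  244.12705988]), 'tcp_rot': array([-3.09947154e+00, -4.98324670e-01,  1.43253050e-04]), 'wrist_force': array([ 1.04443869, -0.45251511,  0.64929117]), 'wrist_torque': array([-0.06234382, -0.04261601, -0.03042882]), 'opening': 1.0005726520155163}
scene {'intrinsics': array([[397.13870254,   0.        , 274.82054588],
       [  0.        , 397.13870254, 215.29648122],
       [  0.        ,   0.        ,   1.        ]]), 'R': array([[-0.13458304,  0.99062765,  0.0233295 ],
       [ 0.61212901,  0.10162968, -0.7841999 ],
       [-0.77922107, -0.09125934, -0.62006955]]), 't': array([  80.13735444, -173.26992061, 1559.72582879])}
top {'intrinsics': array([[510.54847002,   
[... 167 characters left out ...]
7,  0.0051281 ],
       [-0.98561185, -0.02182616, -0.16760934],
       [ 0.16768115, -0.00148969, -0.98584016]]), 't': array([ -40.42598967,  600.49473441, 1264.51161547])}
wrist {'intrinsics': array([[311.96466015,   0.        , 274.50344148],
       [  0.        , 311.96466015, 209.06191718],
       [  0.        ,   0.        ,   1.        ]]), 'mount': array([[ 1.02509570e-03, -9.56896567e-01, -2.90427114e-01,
         7.49887968e+01],
       [ 9.99999430e-01,  1.06721869e-03,  1.33500424e-05,
        -1.22079835e+00],
       [ 2.97174635e-04, -2.90426963e-01,  9.56897116e-01,
        -1.29828367e+02],
       [ 0.00000000e+00,  0.00000000e+00,  0.00000000e+00,
         1.00000000e+00]])}
```

View pics/scene0.png

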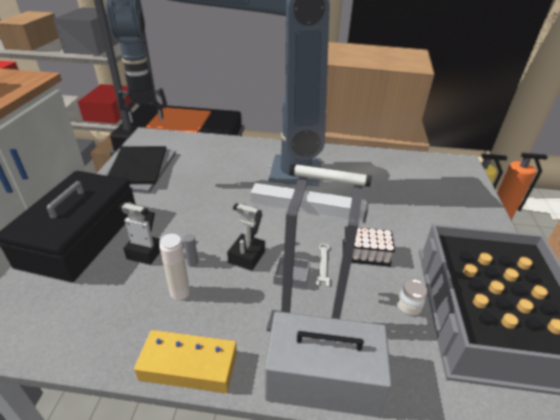

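View pics/top0.png

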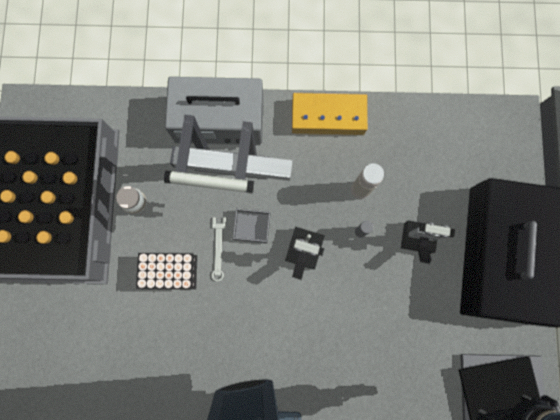

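View pics/wrist0.png

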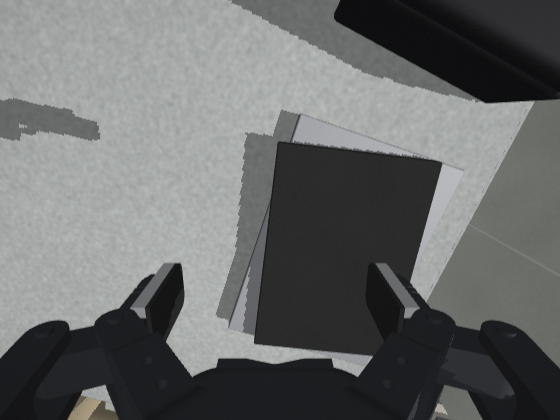

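Run:
```python
import cv2
t=cv2.imread("pics/top0.png");s=cv2.imread("pics/scene0.png")
a=cv2.resize(t[190:290,270:470],(800,400),interpolation=cv2.INTER_CUBIC)
b=cv2.resize(s[180:300,110:310],None,fx=4,fy=4,interpolation=cv2.INTER_CUBIC)
c=cv2.resize(t[100:210,150:310],None,fx=5,fy=5,interpolation=cv2.INTER_CUBIC)
d=cv2.resize(s[155:225,235:385],None,fx=5,fy=5,interpolation=cv2.INTER_CUBIC)
for n,i in zip("abcd",(a,b,c,d)): cv2.imwrite(f"pics/z{n}.png",i)
```

```text
(no output)
```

View pics/za.png

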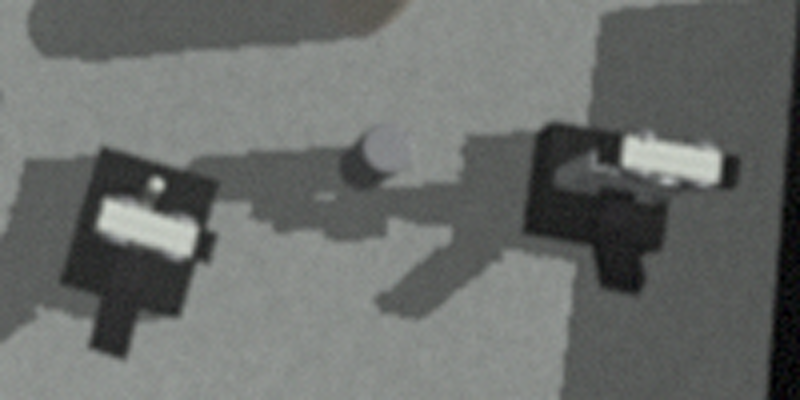

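View pics/zb.png

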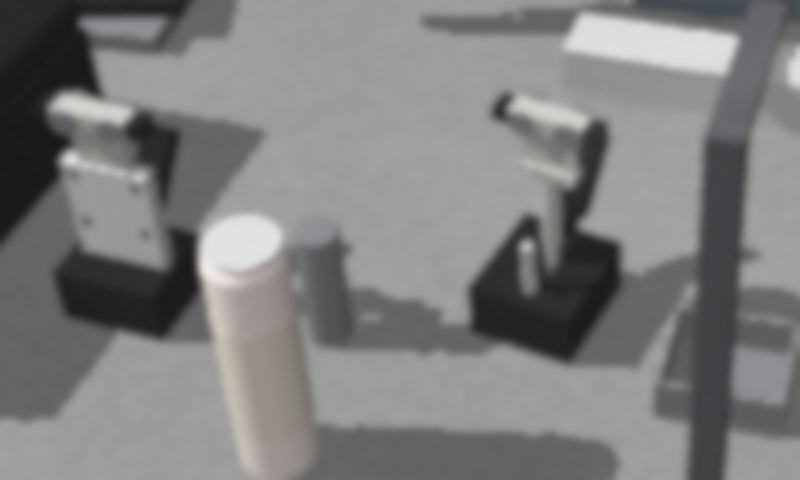

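View pics/zc.png

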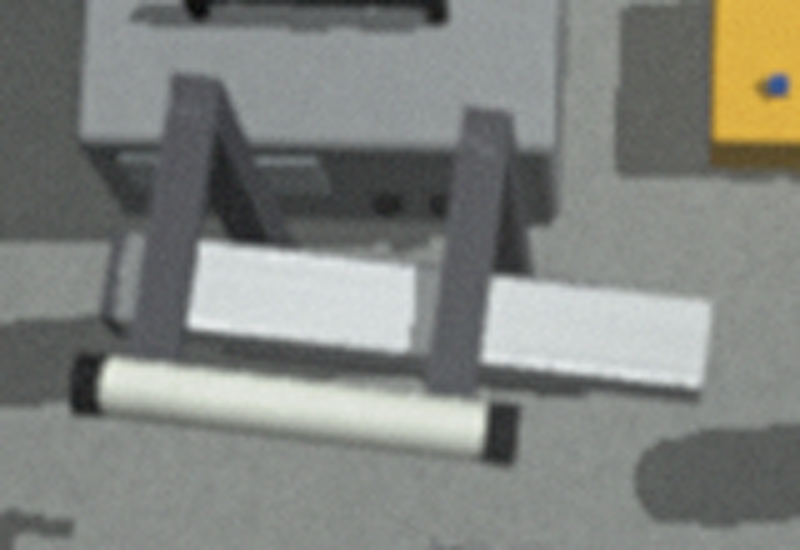

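View pics/zd.png

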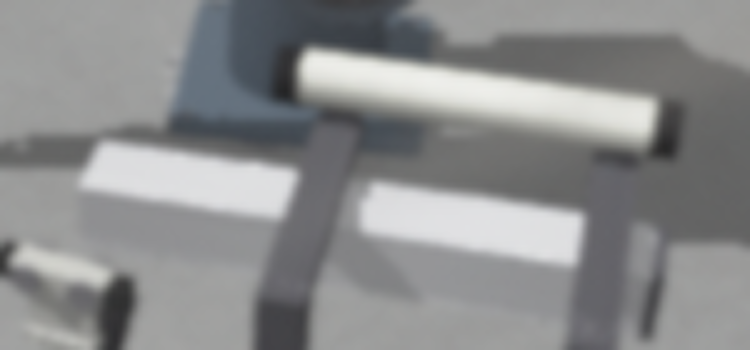

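```bash
cat > h.py <<'E'
import numpy as np,cv2
from scipy.spatial.transform import Rotation as Ro
from workcell import robot,get_image,camera_info
def cam(n,st=None):
    c=camera_info(n);K=c["intrinsics"]
    if n!="wrist": return K,c["R"],np.array(c["t"])
    st=st or robot.get_state()
    T=np.eye(4);T[:3,:3]=Ro.from_rotvec(st["tcp_rot"]).as_matrix();T[:3,3]=st["ee_pos"]
    M=np.linalg.inv(T@c["mount"]);return K,M[:3,:3],M[:3,3]
def ray(C,uv):
    K,R,t=C;d=R.T@np.linalg.solve(K,[uv[0],uv[1],1.]);return -R.T@t,d
def onz(C,uv,z):
    o,d=ray(C,uv);return o+d*(z-o[2])/d[2]
def proj(C,X):
    K,R,t=C;p=K@(R@np.asarray(X,float)+t);return p[:2]/p[2]
def tri(C1,a,C2,b):
    o,d=ray(C1,a);p,e=ray(C2,b);d=d/np.linalg.norm(d);e=e/np.linalg.norm(e)
    s=np.linalg.lstsq(np.c_[d,-e],p-o,rcond=None)[0];A=o+s[0]*d;B=p+s[1]*e
    return (A+B)/2,np.linalg.norm(A-B)
E
python3 - <<'E'
from h import *
T=cam("top");S=cam("scene")
st=robot.get_state();print(Ro.from_rotvec(st["tcp_rot"]).as_matrix().round(2))
im=cv2.imread("pics/top0.png")
def rects(roi,th,z,sat=40):
    x0,y0,x1,y1=roi;c=im[y0:y1,x0:x1].astype(int)
    m=((c.min(2)>th)&(c.max(2)-c.min(2)<sat)).astype(np.uint8)
    for k in cv2.findContours(m,0,2)[0]:
        if cv2.contourArea(k)<60: continue
        r=cv2.minAreaRect(k);b=cv2.boxPoints(r)+[x0,y0]
        P=np.array([onz(T,q,z) for q in b]);
        M=cv2.moments(k);g=onz(T,(M['m10']/M['m00']+x0,M['m01']/M['m00']+y0),z)
        print(z,cv2.contourArea(k),"ctr",P.mean(0).round(1),"cent",g.round(1));print(P[:,:2].round(1).tolist(),[np.linalg.norm(P[i]-P[i-1]).round(1) for i in (1,2)])
print("plate");rects((420,215,460,245),165,177)
print("hook");rects((290,235,325,260),165,177)
print("rail");rects((150,140,300,185),195,342,30)
print("mouth edge",onz(T,(292.4,159.6),342),onz(T,(290,177.6),342))
print("light",onz(T,(150+72/5,100+385/5),368),onz(T,(150+520/5,100+433/5),368))
E
```

```text
[[ 0.95  0.31 -0.  ]
 [ 0.31 -0.95  0.  ]
 [ 0.   -0.   -1.  ]]
plate
177 138.5 ctr [ 538.  -398.5  177. ] cent [ 538.  -398.7  177. ]
[[532.6, -370.1], [550.0, -373.0], [543.4, -427.0], [526.1, -423.9]] [np.float64(17.6), np.float64(54.4)]
hook
177 145.0 ctr [491.9 -96.1 177. ] cent [491.8 -96.1 177. ]
[[491.5, -67.9], [508.2, -73.1], [492.2, -124.4], [475.6, -119.0]] [np.float64(17.5), np.float64(53.7)]
rail
342 340.5 ctr [607.4 113.3 342. ] cent [607.9 117.6 342. ]
[[608.4, 189.6], [621.5, 188.8], [606.3, 36.8], [593.2, 37.9]] [np.float64(13.2), np.float64(152.8)]
342 632.0 ctr [637.8  -7.9 342. ] cent [638.   -7.9 342. ]
[[624.5, 37.0], [658.7, 34.4], [650.9, -53.0], [616.9, -50.0]] [np.float64(34.2), np.float64(87.8)]
342 643.0 ctr [650.  111.3 342. ] cent [649.8 111.4 342. ]
[[636.7, 156.4], [670.8, 154.6], [663.2, 65.9], [629.2, 68.2]] [np.float64(34.1), np.float64(89.0)]
mouth edge [652.31130318 -55.45974843 342.        ] [614.74723854 -51.22699492 342.        ]
light [604.36104131 196.12570556 368.        ] [589.03934244  19.66862225 368.        ]
```

```bash
cat >> h.py <<'E'
import json
def fr(o,yaw): 
    T=np.eye(4);T[:3,:3]=Ro.from_euler('z',yaw).as_matrix();T[:3,3]=o;return T
RAIL=fr([645,66.1,0],-.096);PL=fr([538,-398.5,12],-.122);HK=fr([491.9,-96.1,12],-.30)
def pt(T,p): return (T@np.r_[p,1.])[:3]
def toolR(yaw,a=40):  # tool y=+Y hanger, z down slope
    a=np.radians(a);s,c=np.sin(a),np.cos(a)
    return Ro.from_euler('z',yaw).as_matrix()@np.array([[-c,0,s],[0,1,0],[-s,0,-c]])
def plan(p,R,n=None,st=None,show=True):
    st=st or robot.get_state();R0=Ro.from_rotvec(st["tcp_rot"]);p0=np.array(st["ee_pos"])
    w=(R0.inv()*Ro.from_matrix(R)).as_rotvec();d=np.asarray(p)-p0
    n=n or int(max(np.ceil(np.degrees(np.linalg.norm(w))/8),np.ceil(np.linalg.norm(d)/40),1))
    rows=[]
    for k in range(n):
        Rk=R0*Ro.from_rotvec(w*k/n);rows.append(np.r_[np.degrees(w)/n,Rk.inv().apply(d/n)/10])
    print("n",n,"d",d.round(1),"w",np.degrees(w).round(2))
    for r in rows: print("[%.1f,%.1f,%.1f, %.2f,%.2f,%.2f]"%tuple(r))
E
python3 - <<'E'
from h import *
T=cam("top");S=cam("scene")
for n,C in(("top",T),("scene",S)):
    im=cv2.imread(f"pics/{n}0.png");im=cv2.resize(im,None,fx=3,fy=3)
    def dot(X,c): 
        u=proj(C,X)*3+1;cv2.circle(im,(int(u[0]),int(u[1])),2,c,-1)
    for H in(PL,HK):
        for q in([0,0,165],[0,28,165],[0,-28,165],[-52.5,0,79],[-69,0,98],[-30,0,52]): dot(pt(H,q),(0,0,255))
        for q in([-35,-40,33],[-35,40,33]): dot(pt(H,q),(0,255,0))
    for q in([18,-120,342],[-18,-120,342],[18,120,342],[-18,120,342],[-18,-120,310],[18,-120,310],[-52,124,368],[-52,-50,368]): dot(pt(RAIL,q),(0,0,255))
    if n=="top": a,b=im[540:840,840:1440],im[330:630,450:1000]
    else: a,b=im[540:900,330:900],im[420:720,690:1200]
    cv2.imwrite(f"pics/o{n}a.png",a);cv2.imwrite(f"pics/o{n}b.png",b)
X,e=tri(T,(493,181),S,(88,175)); print(X,e)
print(onz(T,(465,310),0),onz(T,(490,180),130))
E
```

```text
[ 615.80548483 -455.77557437  324.42739346] 25.65418457668207
[ 352.64074368 -519.94198642    0.        ] [ 669.07523045 -546.13496423  130.        ]
```

View pics/otopa.png

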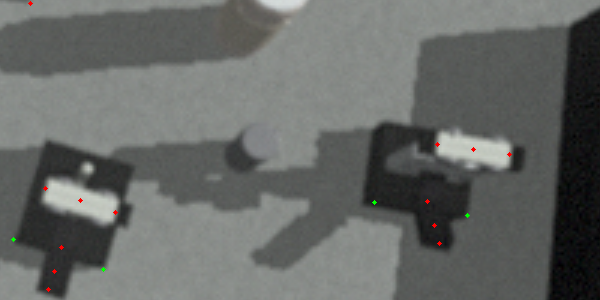

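View pics/oscenea.png

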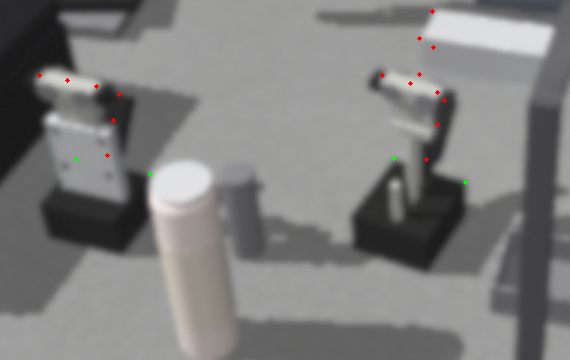

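View pics/osceneb.png

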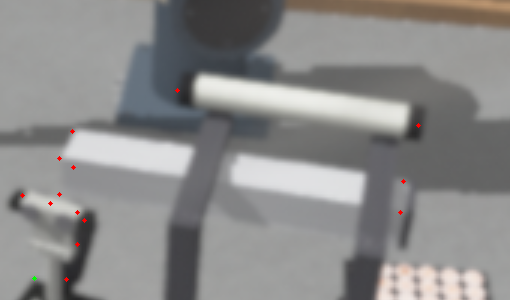

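View pics/otopb.png

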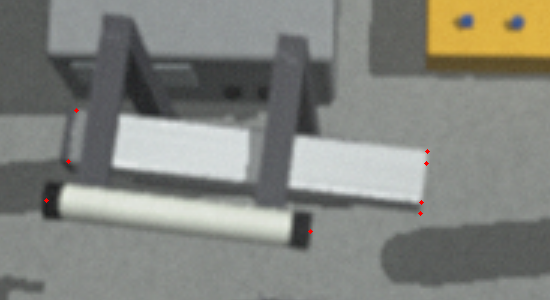

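Run:
```python
from h import *
R=toolR(-.122);g=pt(PL,[-52.5,0,79]);print(g,g-105*R[:,2])
st=robot.get_state()
# force yaw +155 by midway: print rotvec
w=(Ro.from_rotvec(st["tcp_rot"]).inv()*Ro.from_matrix(R)).as_rotvec();print(np.degrees(w),np.degrees(np.linalg.norm(w)))
plan(g-150*R[:,2]+[0,0,20],R,22)
```

```text
[ 485.89022064 -392.11087685   91.        ] [ 418.8991796  -383.89717845  171.43466653]
[ -53.31943214  -12.07979962 -146.45390536] 156.3253971665908
n 22 d [225.7 117.7 -18.5] w [ -53.32  -12.08 -146.45]
[-2.4,-0.5,-6.7, 1.14,-0.19,0.08]
[-2.4,-0.5,-6.7, 1.16,-0.06,0.07]
[-2.4,-0.5,-6.7, 1.16,0.08,0.06]
[-2.4,-0.5,-6.7, 1.14,0.21,0.05]
[-2.4,-0.5,-6.7, 1.11,0.34,0.05]
[-2.4,-0.5,-6.7, 1.06,0.46,0.06]
[-2.4,-0.5,-6.7, 1.00,0.58,0.07]
[-2.4,-0.5,-6.7, 0.93,0.69,0.09]
[-2.4,-0.5,-6.7, 0.85,0.79,0.11]
[-2.4,-0.5,-6.7, 0.75,0.87,0.14]
[-2.4,-0.5,-6.7, 0.65,0.95,0.17]
[-2.4,-0.5,-6.7, 0.53,1.01,0.21]
[-2.4,-0.5,-6.7, 0.42,1.05,0.25]
[-2.4,-0.5,-6.7, 0.30,1.08,0.29]
[-2.4,-0.5,-6.7, 0.17,1.10,0.33]
[-2.4,-0.5,-6.7, 0.05,1.10,0.38]
[-2.4,-0.5,-6.7, -0.08,1.08,0.42]
[-2.4,-0.5,-6.7, -0.19,1.04,0.47]
[-2.4,-0.5,-6.7, -0.31,0.99,0.52]
[-2.4,-0.5,-6.7, -0.42,0.93,0.56]
[-2.4,-0.5,-6.7, -0.51,0.85,0.60]
[-2.4,-0.5,-6.7, -0.60,0.76,0.64]
```

Call:
arm_command(
  increments=[
    [-2.4, -0.5, -6.7, 1.14, -0.19, 0.08, 0.6],
    [-2.4, -0.5, -6.7, 1.16, -0.06, 0.07, 0.6],
    [-2.4, -0.5, -6.7, 1.16, 0.08, 0.06, 0.6],
    [-2.4, -0.5, -6.7, 1.14, 0.21, 0.05, 0.6],
    [-2.4, -0.5, -6.7, 1.11, 0.34, 0.05, 0.6],
    [-2.4, -0.5, -6.7, 1.06, 0.46, 0.06, 0.6],
    [-2.4, -0.5, -6.7, 1.0, 0.58, 0.07, 0.6],
    [-2.4, -0.5, -6.7, 0.93, 0.69, 0.09, 0.6],
  ],
)

```text
t: 0.95
ee_pos: [247.7, -451.5, 232.5]
tcp_rot: [2.238, 1.701, -0.019]
wrist_force: [-0.1, -0.0, 0.3]
opening: 0.599
```

Run:
```python
from h import *
R=toolR(-.122);g=pt(PL,[-52.5,0,79])
print(robot.get_state()["joint_positions"])
plan(g-150*R[:,2]+[0,0,20],R)
```

```text
[-1.25511088 -0.33185072 -0.30871554  1.27627609  0.09446832  0.60191821]
n 13 d [142.4  71.1  -6.6] w [-32.7   -8.47 -91.18]
[-2.5,-0.7,-7.0, 0.84,0.89,0.11]
[-2.5,-0.7,-7.0, 0.72,0.98,0.14]
[-2.5,-0.7,-7.0, 0.60,1.05,0.18]
[-2.5,-0.7,-7.0, 0.47,1.11,0.22]
[-2.5,-0.7,-7.0, 0.34,1.15,0.26]
[-2.5,-0.7,-7.0, 0.20,1.17,0.31]
[-2.5,-0.7,-7.0, 0.06,1.17,0.36]
[-2.5,-0.7,-7.0, -0.08,1.15,0.41]
[-2.5,-0.7,-7.0, -0.22,1.11,0.46]
[-2.5,-0.7,-7.0, -0.34,1.06,0.51]
[-2.5,-0.7,-7.0, -0.46,0.99,0.56]
[-2.5,-0.7,-7.0, -0.57,0.90,0.61]
[-2.5,-0.7,-7.0, -0.67,0.79,0.65]
```

Call:
arm_command(
  increments=[
    [-2.5, -0.7, -7.0, 0.84, 0.89, 0.11, 0.6],
    [-2.5, -0.7, -7.0, 0.72, 0.98, 0.14, 0.6],
    [-2.5, -0.7, -7.0, 0.6, 1.05, 0.18, 0.6],
    [-2.5, -0.7, -7.0, 0.47, 1.11, 0.22, 0.6],
    [-2.5, -0.7, -7.0, 0.34, 1.15, 0.26, 0.6],
    [-2.5, -0.7, -7.0, 0.2, 1.17, 0.31, 0.6],
    [-2.5, -0.7, -7.0, 0.06, 1.17, 0.36, 0.6],
  ],
)

```text
t: 1.65
ee_pos: [326.3, -406.3, 224.6]
tcp_rot: [1.113, 2.304, -0.046]
wrist_force: [-0.8, -0.6, -0.3]
opening: 0.602
```

Call:
arm_command(
  increments=[
    [-2.5, -0.7, -7.0, -0.08, 1.15, 0.41, 0.6],
    [-2.5, -0.7, -7.0, -0.22, 1.11, 0.46, 0.6],
    [-2.5, -0.7, -7.0, -0.34, 1.06, 0.51, 0.6],
    [-2.5, -0.7, -7.0, -0.46, 0.99, 0.56, 0.6],
    [-2.5, -0.7, -7.0, -0.57, 0.9, 0.61, 0.6],
    [-2.5, -0.7, -7.0, -0.67, 0.79, 0.65, 0.6],
  ],
)

```text
t: 2.25
ee_pos: [391.1, -365.8, 217.0]
tcp_rot: [0.064, 2.439, -0.057]
wrist_force: [-1.2, 0.4, 0.2]
opening: 0.598
```

Run:
```python
from h import *
R=toolR(-.122);g=pt(PL,[-52.5,0,79])
st=robot.get_state();print(st["joint_positions"])
C=cam("wrist",st);im=get_image("wrist")
for q in([0,28,165],[0,-28,165],[-52.5,0,79],[-69,0,98],[-30,0,52]): 
    u=proj(C,pt(PL,q));print(q,u);cv2.circle(im,(int(u[0]),int(u[1])),3,(0,0,255),-1)
cv2.imwrite("pics/w1.png",im)
plan(g-80*R[:,2],R)
```

```text
[-1.22361008 -0.38939295 -0.49252146  1.12355712  0.62552294 -1.05868143]
[0, 28, 165] [278.21256274 294.95408879]
[0, -28, 165] [218.15564052 292.35931414]
[-52.5, 0, 79] [254.1750462  186.13423927]
[-69, 0, 98] [252.99916375 192.15129971]
[-30, 0, 52] [255.5578684 178.5454916]
n 2 d [ 43.1 -20.3 -64.1] w [1.33 0.3  3.7 ]
[0.7,0.2,1.9, 0.40,-0.81,3.89]
[0.7,0.2,1.9, 0.36,-0.78,3.90]
```

View pics/w1.png

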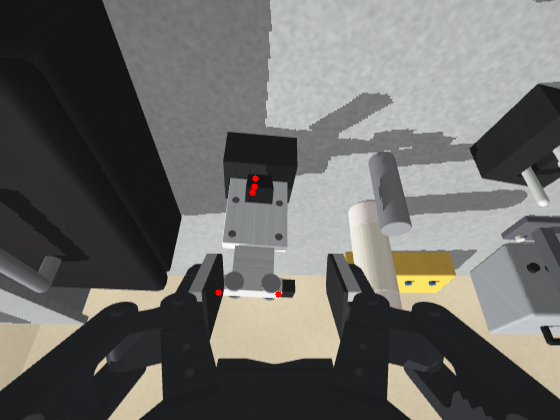

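```bash
sed -i 's/538,-398.5,12/538,-394,12/' h.py
python3 - <<'E'
from h import *
R=toolR(-.122);g=pt(PL,[-52.5,0,79]);plan(g-60*R[:,2],R)
E
```

```text
n 3 d [ 55.8 -17.3 -79.4] w [1.33 0.3  3.7 ]
[0.4,0.1,1.2, 0.27,-0.41,3.25]
[0.4,0.1,1.2, 0.26,-0.39,3.25]
[0.4,0.1,1.2, 0.25,-0.37,3.26]
```

Call:
arm_command(
  increments=[
    [0.4, 0.1, 1.2, 0.27, -0.41, 3.25, 0.6],
    [0.4, 0.1, 1.2, 0.26, -0.39, 3.25, 0.6],
    [0.4, 0.1, 1.2, 0.25, -0.37, 3.26, 0.6],
    [0, 0, 0, 0, 0, 0, 0.6],
  ],
)

```text
t: 2.7
ee_pos: [448.1, -385.0, 134.6]
tcp_rot: [0.163, 2.441, -0.054]
wrist_force: [-0.5, 1.2, -0.9]
opening: 0.6
```

Run:
```python
from h import *
R=toolR(-.122);g=pt(PL,[-52.5,0,79])
st=robot.get_state()
C=cam("wrist",st);im=get_image("wrist")
for q in([0,28,165],[0,-28,165],[-52.5,12,79],[-52.5,-12,79],[-69,0,98],[-30,0,52]): 
    u=proj(C,pt(PL,q));print(q,u);cv2.circle(im,(int(u[0]),int(u[1])),2,(0,0,255),-1)
cv2.imwrite("pics/w2.png",im)
plan(g+5*R[:,2],R)
```

```text
[0, 28, 165] [320.89635723 394.8124416 ]
[0, -28, 165] [232.08226759 395.25308802]
[-52.5, 12, 79] [293.86464972 234.7298258 ]
[-52.5, -12, 79] [256.46348094 235.02088128]
[-69, 0, 98] [275.11114107 250.46678636]
[-30, 0, 52] [275.19860245 217.59521493]
n 2 d [ 40.9  -2.2 -49.9] w [-0.29 -0.02 -0.48]
[-0.1,-0.0,-0.2, 0.04,0.16,3.22]
[-0.1,-0.0,-0.2, 0.04,0.15,3.22]
```

View pics/w2.png

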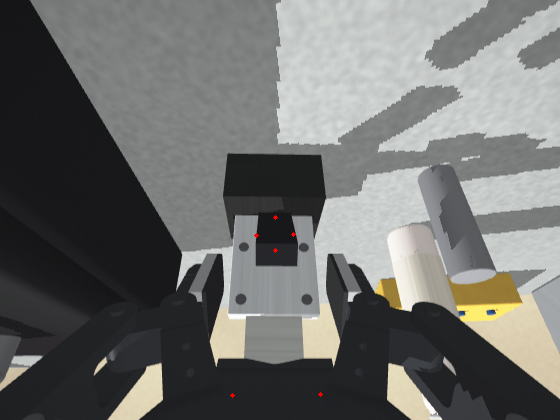

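Call:
arm_command(
  increments=[
    [0, 0, 0.5, 0.04, 0.16, 3.2, 0.6],
    [0, 0, 0.5, 0.04, 0.15, 3.2, 0.6],
    [0, 0, 0, 0, 0, 0, 0.6],
  ],
)

```text
t: 3.05
ee_pos: [489.7, -391.7, 92.5]
tcp_rot: [0.187, 2.433, -0.058]
wrist_force: [-0.5, 0.4, 0.3]
opening: 0.603
```

Call:
arm_command(
  increments=[
    [0, 0, 0, 0, 0, 0, 0.0],
    [0, 0, 0, 0, 0, 0, 0.0],
    [0, 0, 0, 0, 0, 0, 0.0],
    [0, 0, 0, 0, 0, 0, 0.0],
    [0, 0, 0, 0, 0, 0, 0.0],
  ],
)

```text
t: 3.55
ee_pos: [488.4, -392.7, 96.7]
tcp_rot: [0.189, 2.431, -0.06]
wrist_force: [6.2, -0.4, -6.0]
opening: 0.271
```

Run:
```python
from h import *
R=toolR(-.122);g=pt(PL,[-52.5,0,79])
st=robot.get_state();print(st)
im=get_image("wrist");cv2.imwrite("pics/w3.png",im)
plan(g+5*R[:,2],R)
```

```text
{'t': 3.55, 'joint_positions': array([-1.03309175, -0.15607445, -0.56853155,  0.66624279,  0.52675144,
       -0.74281397]), 'dq': array([-0.00411893, -0.00637712, -0.00536199, -0.00180226,  0.00526119,
       -0.00044156]), 'tau': array([ -1.84412319, -30.71962237,  35.59527755,  -3.2370615 ,
         1.40358064,  -0.08876373]), 'ee_pos': array([ 488.40649115, -392.67339541,   96.70070447]), 'tcp_rot': array([ 0.18881148,  2.43058657, -0.06004075]), 'wrist_force': array([ 6.24302526, -0.4072881 , -6.0427731 ]), 'wrist_torque': array([-0.03516225,  0.31192607, -0.22328201]), 'opening': 0.27082718002010187}
n 1 d [ 0.6  4.7 -9.6] w [-0.84  0.38 -1.58]
[-0.8,0.4,-1.6, 0.63,0.47,0.73]
```

View pics/w3.png

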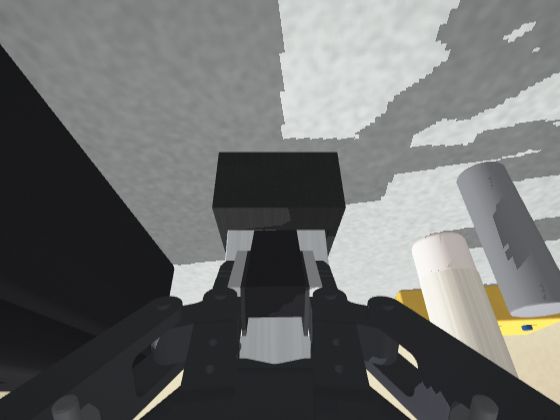

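Run:
```python
from h import *
T=cam("top");S=cam("scene")
print("can",onz(T,(373,173),190),onz(S,(173,242),190)); print("tube",onz(T,(366.5,227),100),onz(S,(190,239),100))
print("can in rail", np.linalg.inv(RAIL)@np.r_[onz(T,(373,173),190),1])
for y in(-120,-200): print(pt(RAIL,[0,y,323]))
st=robot.get_state();R=Ro.from_rotvec(st["tcp_rot"]).as_matrix();print(R.round(3));print((R.T@[0,0,1]).round(3))
```

```text
can [ 665.45254881 -248.24017933  190.        ] [ 669.49078206 -238.20772563  190.        ]
tube [ 550.53857426 -248.13983817  100.        ] [ 557.14172412 -241.62151081  100.        ]
can in rail [  50.48870304 -310.93238165  190.            1.        ]
[633.49768657 -53.34746454 323.        ]
[ 625.82947761 -132.97910757  323.        ]
[[-0.752  0.152  0.641]
 [ 0.12   0.988 -0.093]
 [-0.648  0.007 -0.762]]
[-0.648  0.007 -0.762]
```

Call:
arm_command(
  increments=[
    [0, 0, 0, -0.65, 0.0, -0.76, 0.0],
    [0, 0, 0, -0.65, 0.0, -0.76, 0.0],
    [0, 0, 0, -0.65, 0.0, -0.76, 0.0],
    [0, 0, 0, -0.65, 0.0, -0.76, 0.0],
    [0, 0, 0, -1.3, 0.0, -1.52, 0.0],
    [0, 0, 0, -1.3, 0.0, -1.52, 0.0],
    [0, 0, 0, -1.3, 0.0, -1.52, 0.0],
    [0, 0, 0, -1.3, 0.0, -1.52, 0.0],
  ],
)

```text
t: 4.4
ee_pos: [483.5, -391.2, 212.7]
tcp_rot: [0.2, 2.443, -0.052]
wrist_force: [1.2, -0.2, -2.9]
opening: 0.271
```

Run:
```python
from h import *
st=robot.get_state();print(st["wrist_force"],st["ee_pos"])
im=get_image("wrist");cv2.imwrite("pics/w4.png",im);
im=get_image("scene");cv2.imwrite("pics/s4.png",cv2.resize(im[130:300,80:330],None,fx=3,fy=3))
```

```text
[ 1.21201999 -0.16575394 -2.8542454 ] [ 483.52501787 -391.15489912  212.71970127]
```

View pics/w4.png

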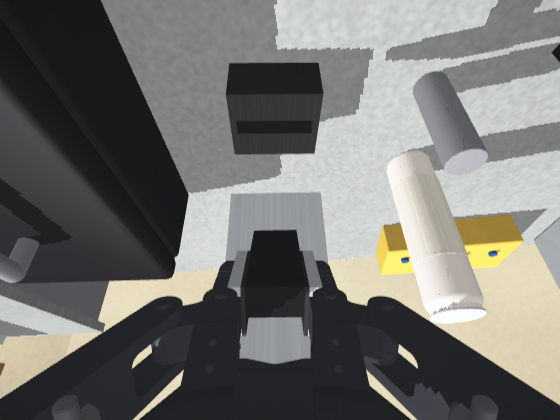

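View pics/s4.png

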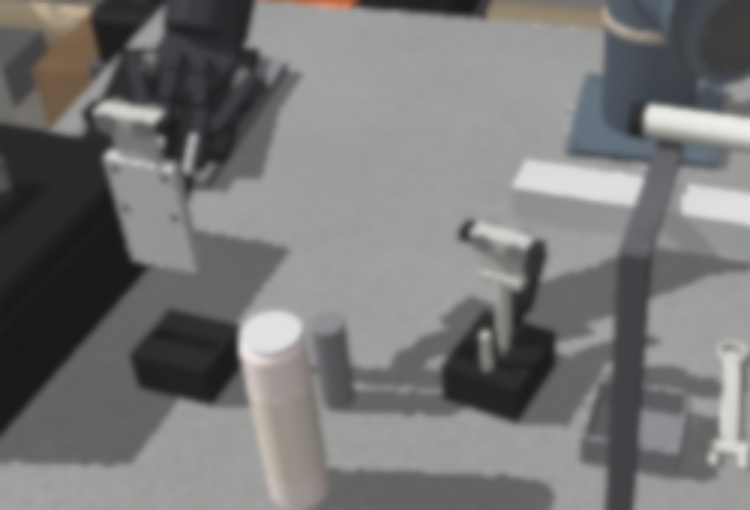

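```bash
cat >> h.py <<'E'
RT=toolR(-.096,40.4)
OFF=np.array([49.4,0,71.3])  # tcp->head, hanger axes
def tcp_for(railhead,off=None): return pt(RAIL,np.asarray(railhead)-(OFF if off is None else off))
E
python3 - <<'E'
from h import *
plan(tcp_for([0,-205,328]),RT,11)
E
```

```text
n 11 d [ 90.9 260.1  39.2] w [-1.93 -0.38 -2.98]
[-0.2,-0.0,-0.3, -0.56,2.47,0.03]
[-0.2,-0.0,-0.3, -0.57,2.46,0.04]
[-0.2,-0.0,-0.3, -0.58,2.46,0.04]
[-0.2,-0.0,-0.3, -0.59,2.46,0.05]
[-0.2,-0.0,-0.3, -0.60,2.46,0.06]
[-0.2,-0.0,-0.3, -0.62,2.45,0.07]
[-0.2,-0.0,-0.3, -0.63,2.45,0.08]
[-0.2,-0.0,-0.3, -0.64,2.45,0.08]
[-0.2,-0.0,-0.3, -0.65,2.44,0.09]
[-0.2,-0.0,-0.3, -0.66,2.44,0.10]
[-0.2,-0.0,-0.3, -0.67,2.44,0.11]
```

Call:
arm_command(
  increments=[
    [-0.2, 0, -0.3, -0.56, 1.2, 0.03, 0],
    [-0.2, 0, -0.3, -0.57, 2.46, 0.04, 0],
    [-0.2, 0, -0.3, -0.58, 2.46, 0.04, 0],
    [-0.2, 0, -0.3, -0.59, 2.46, 0.05, 0],
    [-0.2, 0, -0.3, -0.6, 2.46, 0.06, 0],
    [-0.2, 0, -0.3, -0.62, 2.45, 0.07, 0],
  ],
)

```text
t: 5.1
ee_pos: [529.8, -257.2, 228.4]
tcp_rot: [0.161, 2.453, -0.037]
wrist_force: [0.6, 0.4, -3.5]
opening: 0.268
```

Run:
```python
from h import *
plan(tcp_for([0,-205,328]),RT,6)
```

```text
n 6 d [ 46.4 124.   28.3] w [-0.44 -1.21 -1.84]
[-0.1,-0.2,-0.3, -0.67,2.15,-0.02]
[-0.1,-0.2,-0.3, -0.68,2.15,-0.02]
[-0.1,-0.2,-0.3, -0.70,2.15,-0.01]
[-0.1,-0.2,-0.3, -0.71,2.14,-0.00]
[-0.1,-0.2,-0.3, -0.72,2.14,0.00]
[-0.1,-0.2,-0.3, -0.73,2.14,0.01]
```

Call:
arm_command(
  increments=[
    [-0.1, -0.2, -0.3, -0.67, 2.15, -0.02, 0],
    [-0.1, -0.2, -0.3, -0.68, 2.15, -0.02, 0],
    [-0.1, -0.2, -0.3, -0.7, 2.15, -0.01, 0],
    [-0.1, -0.2, -0.3, -0.71, 2.14, 0, 0],
    [-0.1, -0.2, -0.3, -0.72, 2.14, 0, 0],
    [-0.1, -0.2, -0.3, -0.73, 1.6, 0, 0],
    [0, 0, 0, 0, 0, 0, 0],
  ],
)

```text
t: 5.8
ee_pos: [570.8, -120.1, 241.1]
tcp_rot: [0.11, 2.455, -0.013]
wrist_force: [0.3, -0.3, -2.0]
opening: 0.275
```

Run:
```python
from h import *
st=robot.get_state();print(st["ee_pos"],st["joint_positions"])
for n,sl in(("wrist",None),("top",(100,230,180,380)),("scene",(140,260,200,400))):
    im=get_image(n);cv2.imwrite(f"pics/{n}5.png",im)
    if sl: cv2.imwrite(f"pics/{n}5z.png",cv2.resize(im[sl[0]:sl[1],sl[2]:sl[3]],None,fx=4,fy=4,interpolation=cv2.INTER_CUBIC))
plan(tcp_for([0,-205,328]),RT)
print(np.linalg.inv(RAIL)@np.r_[st["ee_pos"],1])
```

```text
[ 570.83322479 -120.13282547  241.0890361 ] [-0.44796347 -0.49084913 -0.53840492  0.87647744  0.241525   -0.27694355]
n 1 d [  6.2 -10.4  16.5] w [ 1.1  -1.32 -0.28]
[1.1,-1.3,-0.3, -1.60,-0.95,-0.85]
[ -55.97437435 -192.4844026   241.0890361     1.        ]
```

View pics/wrist5.png

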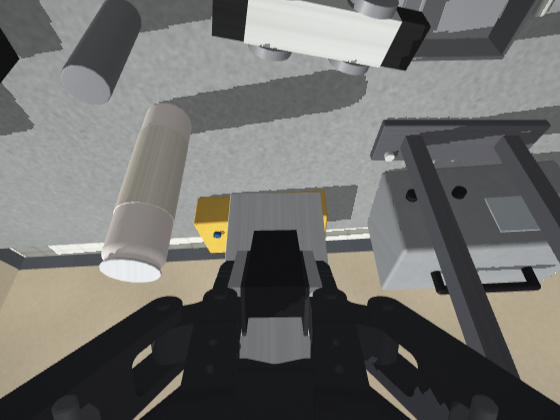

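View pics/top5z.png

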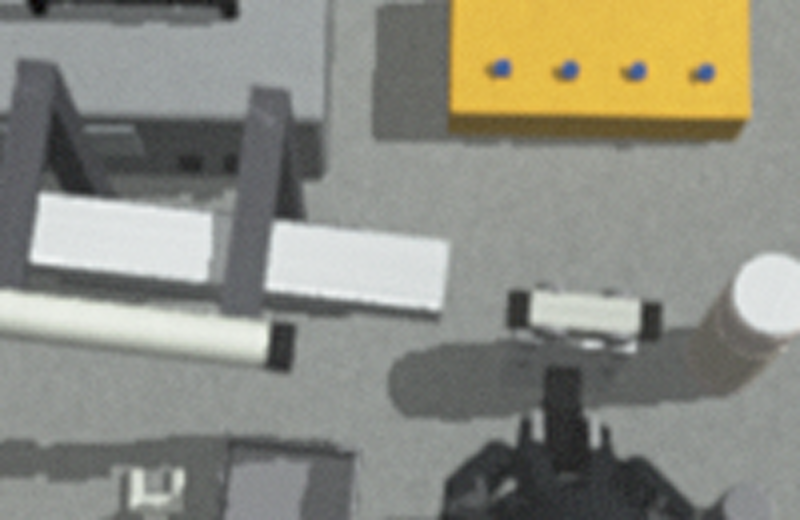

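View pics/scene5z.png

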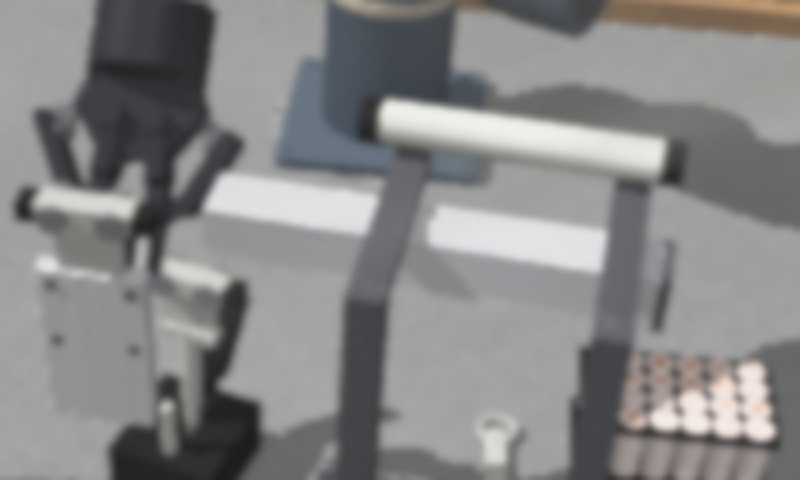

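```bash
cat >> h.py <<'E'
def headtop(im,C,roi,th,z,sat=45):
    x0,y0,x1,y1=roi;c=im[y0:y1,x0:x1].astype(int)
    m=((c.min(2)>th)&(c.max(2)-c.min(2)<sat)).astype(np.uint8)
    k=max(cv2.findContours(m,0,2)[0],key=cv2.contourArea)
    b=cv2.boxPoints(cv2.minAreaRect(k))+[x0,y0]
    P=np.array([onz(C,q,z)[:2] for q in b]);e=P[1]-P[0],P[2]-P[1]
    l=max(e,key=np.linalg.norm);l=l*np.sign(l[1])
    return cv2.contourArea(k),b.mean(0),P.mean(0),-np.arctan2(l[0],l[1]),[np.linalg.norm(v) for v in e],b
E
python3 - <<'E'
from h import *
T=cam("top");S=cam("scene");im=cv2.imread("pics/top5.png")
print(-T[1].T@T[2],-S[1].T@S[2])
for th in(150,170,190):
  r=headtop(im,T,(308,168,345,186),th,332);print(th,r[:5])
  c=r[2]; print("rail xy",(np.linalg.inv(RAIL)@np.r_[c,332,1])[:2])
im2=cv2.imread("pics/scene5.png")
for th in(150,170): 
  q=headtop(im2,S,(205,180,240,205),th,332);print(th,q[:5]);print(tri(T,r[1],S,q[1]))
for roi in((180,140,234,175),(245,150,295,180)):
  print("rail",headtop(im,T,roi,195,342)[:5])
st=robot.get_state();R=Ro.from_rotvec(st["tcp_rot"]).as_matrix();print("tool yaw",-np.arctan2(R[0,1],R[1,1]),"lean",np.degrees(np.arctan2(np.hypot(*R[:2,2]),-R[2,2])),"roll",R[2,1])
E
```

```text
[ 380.67972065  -25.42608384 1347.46216159] [1332.21990806   80.56263404  829.39068027]
150 (219.0, array([326.03760958, 176.43583962]), array([ 621.18569935, -124.95057548]), np.float64(-0.04588623040035969), [np.float64(25.212502307550096), np.float64(54.09018262631108)])
rail xy [  -5.39195193 -192.45355326]
170 (186.0, array([325.97715712, 177.31979752]), array([ 619.32168342, -124.83575172]), np.float64(-0.05072516400411469), [np.float64(17.745259609227784), np.float64(53.80700722496788)])
rail xy [  -7.25839123 -192.51792899]
190 (145.0, array([325.62195444, 177.40244007]), array([ 619.12931011, -124.10819445]), np.float64(-0.09117917271440049), [np.float64(14.801045091624129), np.float64(51.80329341453891)])
rail xy [  -7.51961703 -191.81216121]
150 (161.0, array([219.29310417, 186.98275903]), array([ 626.91770098, -127.38873133]), np.float64(0.0216429054516189), [np.float64(47.99267696537581), np.float64(67.77875464179962)])
(array([ 620.73368755, -126.82288458,  327.27504106]), np.float64(4.560448617470486))
170 (87.5, array([221.0100019 , 189.93000031]), array([ 637.78395082, -120.89082898]), np.float64(-0.07519159184861833), [np.float64(20.054110742710268), np.float64(54.15857323409945)])
(array([ 621.83706137, -125.31773908,  320.50653492]), np.float64(0.17150023775389717))
rail (668.0, array([210.33536911, 158.98170853]), array([649.88336452, 111.11975097]), np.float64(-0.09146821340574979), [np.float64(34.84534919009596), np.float64(89.6348242505084)])
rail (664.0, array([268.94794655, 165.99452007]), array([637.93061391,  -8.14956853]), np.float64(-0.08549603080104749), [np.float64(34.698126604469486), np.float64(88.72280283006518)])
tool yaw -0.08749693787362146 lean 39.097456975781256 roll 0.017862044348175433
```

```bash
sed -i 's/^RT=.*/RT=toolR(-.105,40.4)/' h.py
python3 - <<'E'
from h import *
plan(tcp_for([0,-190,327]),RT,2)
E
```

```text
n 2 d [ 7.6  4.6 15.5] w [ 1.43 -1.32  0.12]
[0.7,-0.7,0.1, -0.77,0.28,-0.37]
[0.7,-0.7,0.1, -0.77,0.27,-0.37]
```

Call:
arm_command(
  increments=[
    [0.7, -0.7, 0.1, -0.8, 0.28, -0.38, 0],
    [0.7, -0.7, 0.1, -0.8, 0.27, -0.38, 0],
    [0, 0, 0, 0, 0, 0, 0],
    [0, 0, 0, 0, 0, 0, 0],
  ],
)

```text
t: 6.35
ee_pos: [577.7, -120.1, 256.2]
tcp_rot: [0.136, 2.432, -0.049]
wrist_force: [-0.3, 0.6, -2.9]
opening: 0.272
```

Run:
```python
from h import *
T=cam("top");S=cam("scene")
im=get_image("top");im2=get_image("scene")
cv2.imwrite("pics/top6.png",im);cv2.imwrite("pics/scene6.png",im2)
cv2.imwrite("pics/t6z.png",cv2.resize(im[130:200,220:360],None,fx=5,fy=5,interpolation=cv2.INTER_CUBIC))
cv2.imwrite("pics/s6z.png",cv2.resize(im2[160:230,190:330],None,fx=5,fy=5,interpolation=cv2.INTER_CUBIC))
plan(tcp_for([0,-190,327]),RT)
for th in(160,170,180):
  r=headtop(im,T,(308,160,345,186),th,335);q=headtop(im2,S,(205,175,240,205),th,335)
  print(r[:4],q[:4]);X=tri(T,r[1],S,q[1]);print(X,np.linalg.inv(RAIL)@np.r_[X[0],1])
```

```text
n 1 d [-0.2  1.9 -0.6] w [-0.21  0.1  -0.32]
[-0.2,0.1,-0.3, 0.07,0.19,0.02]
(209.0, array([326.2883954 , 172.79863572]), array([ 628.07451262, -125.12136092]), np.float64(-0.09800181977442159)) (99.0, array([220.92800117, 184.89599991]), array([ 622.95919353, -124.57362256]), np.float64(-0.14127788898263238))
(array([ 627.18122347, -124.04207753,  337.85098763]), np.float64(1.6363555375593477)) [   0.48888412 -190.97455181  337.85098763    1.        ]
(187.5, array([326.30204821, 172.68259335]), array([ 628.31280005, -125.14756282]), np.float64(-0.0979825302563262)) (83.0, array([220.83783841, 184.97297287]), array([ 623.33668854, -124.67155575]), np.float64(-0.11676627234126272))
(array([ 627.44618962, -124.12651508,  337.80695051]), np.float64(1.5277354960648455)) [   0.7607238  -191.03320287  337.80695051    1.        ]
(168.5, array([326.23780584, 172.85975647]), array([ 627.93793687, -125.0195668 ]), np.float64(-0.0913203751568152)) (71.5, array([220.59060383, 184.98657596]), array([ 623.49145936, -125.19217636]), np.float64(-0.13208927762327802))
(array([ 627.21725013, -124.38221195,  337.5424792 ]), np.float64(0.8017294456918859)) [   0.55734767 -191.30966684  337.5424792     1.        ]
```

View pics/t6z.png

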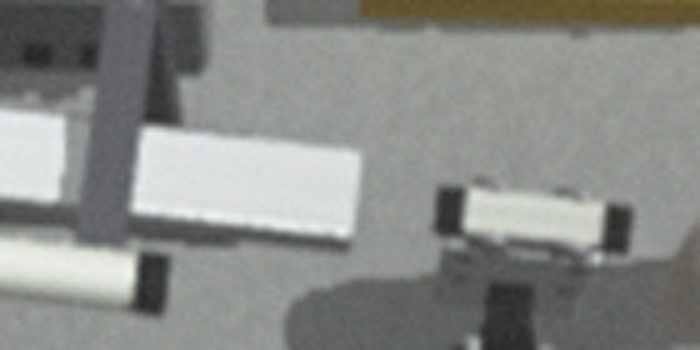

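View pics/s6z.png

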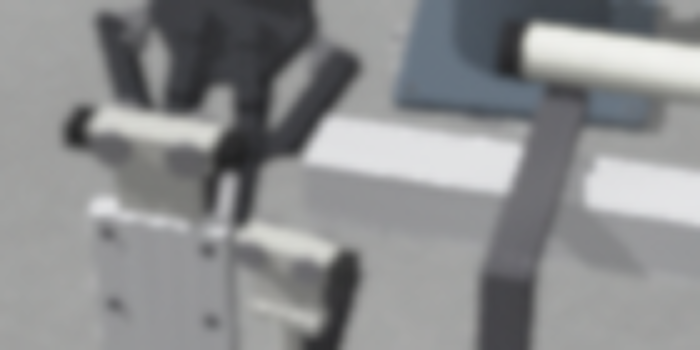

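Run:
```python
from h import *
T=cam("top");S=cam("scene")
for a,b in(((220+362/5,130+150/5),(190+303/5,160+163/5)),((220+350/5,130+238/5),(190+332/5,160+117/5))):
    X=tri(T,a,S,b);print(X,np.linalg.inv(RAIL)@np.r_[X[0],1])
```

```text
(array([651.20936567, -54.0046729 , 342.08884939]), np.float64(2.964011178302597)) [  17.69312148 -118.95647156  342.08884939    1.        ]
(array([614.39391818, -48.8227301 , 341.95907267]), np.float64(4.856722564851435)) [ -19.44951342 -117.32724562  341.95907267    1.        ]
```

Run:
```python
from h import *
plan(tcp_for([-.8,-180,325.5]),RT,2)
R=Ro.from_rotvec(robot.get_state()["tcp_rot"]).as_matrix();print("1cm rail y:",R.T@RAIL[:3,1],"1cm up",R.T[:,2],"railx",R.T@RAIL[:3,0])
```

```text
n 2 d [-0.  12.  -2.1] w [-0.21  0.1  -0.32]
[-0.1,0.0,-0.2, 0.12,0.59,0.04]
[-0.1,0.0,-0.2, 0.12,0.59,0.04]
1cm rail y: [ 0.01233977  0.99987809 -0.00956706] 1cm up [-6.49431231e-01  7.38934598e-04 -7.60419970e-01] railx [-0.7603202   0.01559655  0.64936118]
```

Call:
arm_command(
  increments=[
    [-0.1, 0, -0.2, 0.12, 0.6, 0.04, 0],
    [-0.1, 0, -0.2, 0.12, 0.6, 0.04, 0],
    [0, 0, 0, 0.01, 1.0, -0.01, 0],
    [0, 0, 0, 0.01, 1.0, -0.01, 0],
    [0, 0, 0, 0, 0, 0, 0],
  ],
)

```text
t: 6.95
ee_pos: [579.2, -85.5, 252.9]
tcp_rot: [0.126, 2.434, -0.046]
wrist_force: [-0.2, -0.6, -3.5]
opening: 0.267
```

```bash
cat > ck.py <<'E'
from h import *
st=robot.get_state();p=np.linalg.inv(RAIL)@np.r_[st["ee_pos"],1]
R=Ro.from_rotvec(st["tcp_rot"]).as_matrix()
print("head rail(kin)",(p[:3]+OFF).round(1),"F",st["wrist_force"].round(1),"op",round(st["opening"],3),"yaw",-np.arctan2(R[0,1],R[1,1]).round(3),"lean",np.degrees(np.arctan2(np.hypot(*R[:2,2]),-R[2,2])).round(1),"roll",R[2,1].round(3))
E
python3 ck.py
python3 - <<'E'
from h import *
im=get_image("top");im2=get_image("scene")
a=cv2.resize(im[130:200,220:340],None,fx=5,fy=5,interpolation=cv2.INTER_CUBIC)
b=cv2.resize(im2[165:205,200:320],None,fx=5,fy=5,interpolation=cv2.INTER_CUBIC)
cv2.imwrite("pics/c7.png",np.vstack([a,b]))
E
```

```text
head rail(kin) [  -1.6 -157.2  324.2] F [-0.2 -0.6 -3.5] op 0.267 yaw -0.104 lean 40.4 roll 0.0
```

View pics/c7.png

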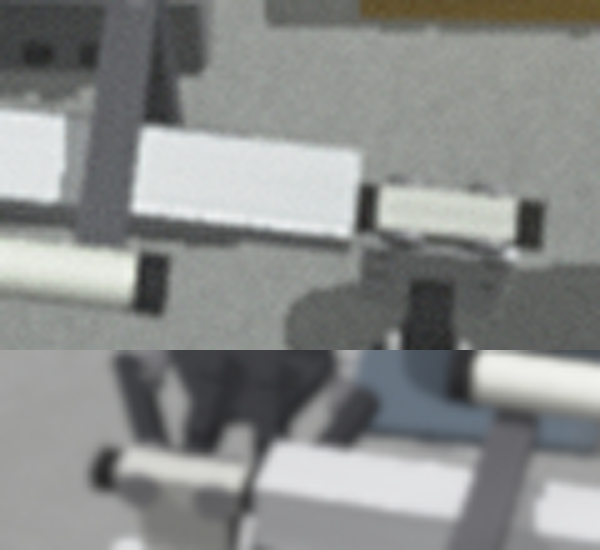

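Call:
arm_command(
  increments=[
    [0, 0, 0, -0.03, 0.6, 0.05, 0],
    [0, 0, 0, 0.0, 0.6, 0.0, 0],
    [0, 0, 0, 0.0, 0.6, 0, 0],
    [0, 0, 0, 0, 0, 0, 0],
  ],
)

```text
t: 7.45
ee_pos: [582.0, -67.6, 252.9]
tcp_rot: [0.128, 2.433, -0.048]
wrist_force: [-0.1, -0.4, -2.7]
opening: 0.273
```

```bash
python3 ck.py
```

```text
head rail(kin) [  -0.5 -139.1  324.2] F [-0.1 -0.4 -2.7] op 0.273 yaw -0.106 lean 40.4 roll -0.001
```

Call:
arm_command(
  increments=[
    [0, 0, 0, 0.01, 1.2, -0.01, 0],
    [0, 0, 0, 0.01, 1.2, -0.01, 0],
    [0, 0, 0, 0.01, 1.2, -0.01, 0],
    [0, 0, 0, 0.01, 1.2, -0.01, 0],
  ],
)

```text
t: 7.85
ee_pos: [586.6, -19.8, 253.0]
tcp_rot: [0.132, 2.433, -0.05]
wrist_force: [0.2, 0.4, -3.2]
opening: 0.27
```

```bash
python3 ck.py
```

```text
head rail(kin) [ -0.4 -91.1 324.3] F [ 0.2  0.4 -3.2] op 0.27 yaw -0.109 lean 40.4 roll -0.001
```

Call:
arm_command(
  increments=[
    [0, 0, -0.1, 0.01, 1.5, -0.01, 0],
    [0, 0, -0.1, 0.02, 2, -0.02, 0],
    [0, 0, -0.1, 0.02, 2, -0.02, 0],
    [0, 0, -0.1, 0.02, 2, -0.02, 0],
    [0, 0, -0.1, 0.02, 2, -0.02, 0],
  ],
)

```text
t: 8.35
ee_pos: [595.9, 77.4, 253.0]
tcp_rot: [0.125, 2.433, -0.054]
wrist_force: [-0.1, 0.1, -2.3]
opening: 0.272
```

```bash
python3 ck.py
```

```text
head rail(kin) [ -0.6   6.5 324.3] F [-0.1  0.1 -2.3] op 0.272 yaw -0.105 lean 40.5 roll -0.006
```

Call:
arm_command(
  increments=[
    [0.1, 0, -0.1, 0.02, 2, -0.02, 0],
    [0.1, 0, -0.1, 0.02, 2, -0.02, 0],
    [0.1, 0, -0.1, 0.02, 1.6, -0.02, 0],
    [0, 0, 0, 0.01, 0.6, -0.01, 0],
  ],
)

```text
t: 8.75
ee_pos: [601.5, 144.6, 252.6]
tcp_rot: [0.116, 2.433, -0.058]
wrist_force: [0.6, 0.5, -2.2]
opening: 0.273
```

```bash
python3 ck.py
python3 - <<'E'
from h import *
cv2.imwrite("pics/w8.png",get_image("wrist"));im2=get_image("scene");cv2.imwrite("pics/s8.png",cv2.resize(im2[120:320,200:440],None,fx=3,fy=3))
E
```

```text
head rail(kin) [ -1.4  74.  323.9] F [ 0.6  0.5 -2.2] op 0.273 yaw -0.1 lean 40.5 roll -0.011
```

View pics/w8.png

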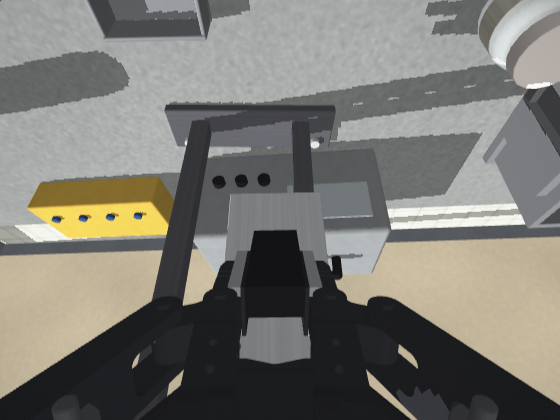

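View pics/s8.png

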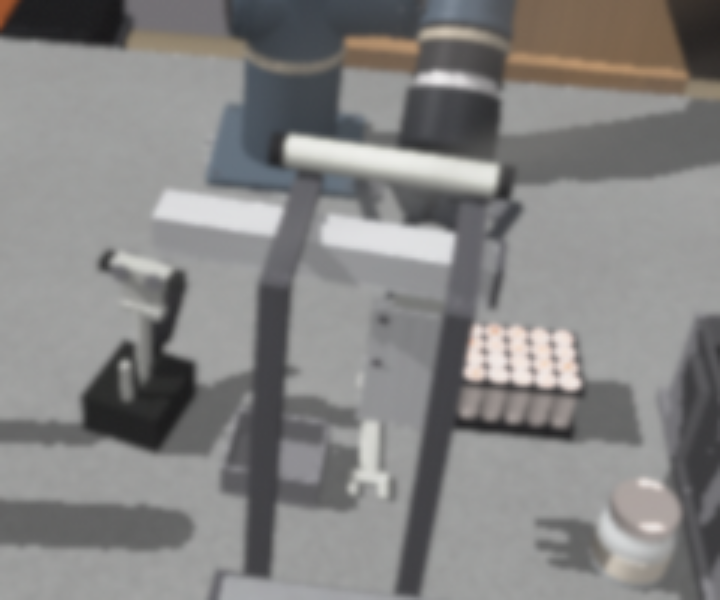

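Call:
arm_command(
  increments=[
    [0.4, 0, 0, -0.02, 0.3, 0.02, 0],
    [0.2, 0, 0, -0.02, 0.3, 0.02, 0],
    [0, 0, 0, 0, 0.2, 0, 0],
  ],
)

```text
t: 9.15
ee_pos: [603.0, 149.8, 252.3]
tcp_rot: [0.126, 2.433, -0.075]
wrist_force: [-0.5, -1.2, -1.9]
opening: 0.275
```

```bash
python3 ck.py
```

```text
head rail(kin) [ -0.4  79.3 323.6] F [-0.5 -1.2 -1.9] op 0.275 yaw -0.111 lean 40.5 roll -0.021
```

Run:
```python
from h import *
plan(tcp_for([-.4,84,323.2]),toolR(-.1,40.4),3)
```

```text
n 3 d [ 0.5  4.7 -0.4] w [-1.32  0.08  0.29]
[-0.4,0.0,0.1, 0.01,0.16,0.01]
[-0.4,0.0,0.1, 0.01,0.16,0.01]
[-0.4,0.0,0.1, 0.01,0.16,0.01]
```

Call:
arm_command(
  increments=[
    [-0.4, 0, 0.1, 0.01, 0.2, 0.01, 0],
    [-0.4, 0, 0.1, 0.01, 0.2, 0.01, 0],
    [-0.4, 0, 0.1, 0.01, 0.3, 0.01, 0],
  ],
)

```text
t: 9.45
ee_pos: [603.3, 151.7, 251.3]
tcp_rot: [0.135, 2.433, -0.058]
wrist_force: [-4.5, -7.6, -2.2]
opening: 0.27
```

```bash
python3 ck.py
```

```text
head rail(kin) [ -0.4  81.2 322.6] F [-4.5 -7.6 -2.2] op 0.27 yaw -0.113 lean 40.4 roll -0.006
```

Call:
arm_command(
  increments=[
    [0, 0, 0, 0.06, -0.05, 0.07, 0],
    [0, 0, 0, 0, 0, 0, 0],
    [0, 0, 0, 0, 0, 0, 0.55],
    [0, 0, 0, 0, 0, 0, 0.55],
    [0, 0, 0, 0, 0, 0, 0.55],
    [0, 0, 0, 0, 0, 0, 0.55],
  ],
)

```text
t: 10.05
ee_pos: [606.6, 152.6, 257.7]
tcp_rot: [0.134, 2.42, -0.05]
wrist_force: [-0.8, -0.3, 0.1]
opening: 0.548
```

```bash
python3 ck.py
python3 - <<'E'
from h import *
cv2.imwrite("pics/w9.png",get_image("wrist"))
E
```

```text
head rail(kin) [  2.9  82.4 329. ] F [-0.8 -0.3  0.1] op 0.548 yaw -0.111 lean 41.2 roll 0.0
```

View pics/w9.png

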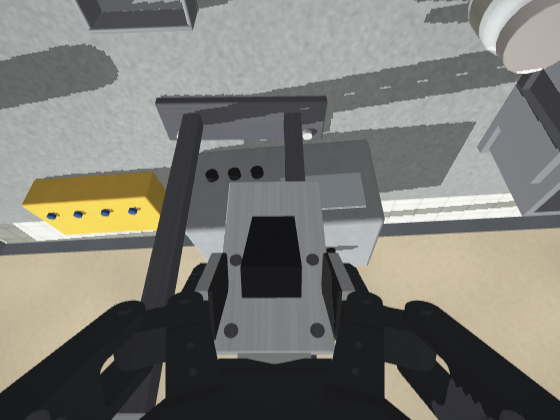

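Call:
arm_command(
  increments=[
    [0, 0, 0, 0, 0, -1.5, 0.55],
    [0, 0, 0, 0, 0, -3, 0.55],
    [0, 0, 0, 0, 0, -4, 0.55],
    [0, 0, 0, 0, 0, -4, 0.55],
  ],
)

```text
t: 10.5
ee_pos: [522.2, 160.7, 346.0]
tcp_rot: [0.135, 2.433, -0.055]
wrist_force: [1.9, 1.2, 0.6]
opening: 0.554
```

```bash
python3 ck.py
python3 - <<'E'
from h import *
print(robot.get_state()["joint_positions"])
im2=get_image("scene");cv2.imwrite("pics/s10.png",cv2.resize(im2[120:320,200:440],None,fx=3,fy=3))
R=toolR(-.30,40.4);g=pt(HK,[-52.5,0,79]);print(g)
plan(g-120*R[:,2],R,9)
E
```

```text
head rail(kin) [-81.9  82.4 417.3] F [1.9 1.2 0.6] op 0.554 yaw -0.112 lean 40.4 roll -0.004
[ 0.3312804  -0.52077749 -0.35716624  1.0793627  -0.28519008  0.34459551]
[441.74483432 -80.58518915  91.        ]
n 9 d [-154.1 -219.4 -172.8] w [7.11 0.64 8.19]
[0.8,0.1,0.9, 2.34,-2.61,0.51]
[0.8,0.1,0.9, 2.30,-2.64,0.55]
[0.8,0.1,0.9, 2.25,-2.67,0.58]
[0.8,0.1,0.9, 2.21,-2.70,0.62]
[0.8,0.1,0.9, 2.17,-2.72,0.66]
[0.8,0.1,0.9, 2.12,-2.75,0.70]
[0.8,0.1,0.9, 2.08,-2.77,0.75]
[0.8,0.1,0.9, 2.03,-2.79,0.79]
[0.8,0.1,0.9, 1.99,-2.82,0.83]
```

View pics/s10.png

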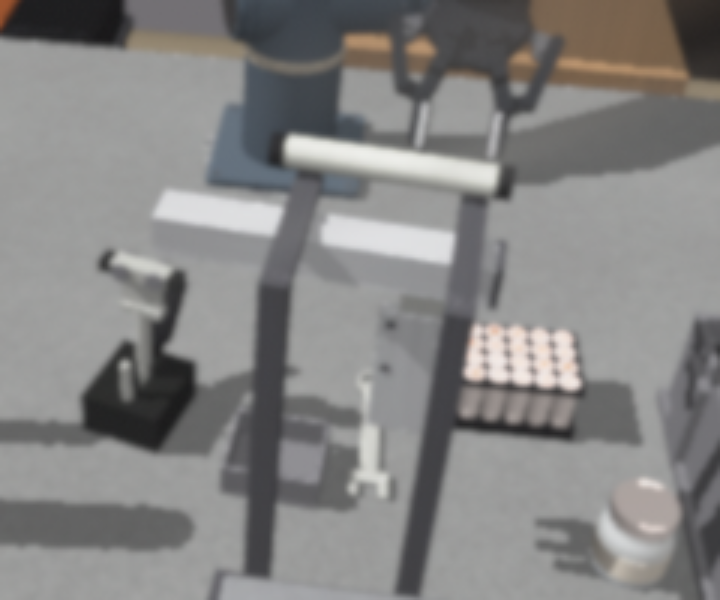

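Call:
arm_command(
  increments=[
    [0.8, 0.1, 0.9, 2.34, -2.61, 0.1, 0.6],
    [0.8, 0.1, 0.9, 2.3, -2.64, 0.55, 0.6],
    [0.8, 0.1, 0.9, 2.25, -2.67, 0.58, 0.6],
    [0.8, 0.1, 0.9, 2.21, -2.7, 0.62, 0.6],
    [0.8, 0.1, 0.9, 2.17, -2.72, 0.66, 0.6],
    [0.8, 0.1, 0.9, 2.12, -2.75, 0.7, 0.6],
    [0.8, 0.1, 0.9, 2.08, -2.77, 0.75, 0.6],
    [0.8, 0.1, 0.9, 1.0, -1.5, 0.4, 0.6],
  ],
)

```text
t: 11.35
ee_pos: [425.7, -13.5, 227.1]
tcp_rot: [0.35, 2.44, -0.133]
wrist_force: [-0.2, -0.5, 0.6]
opening: 0.6
```

```bash
cat > lookh.py <<'E'
from h import *
import sys
R=toolR(-.30,40.4);g=pt(HK,[-52.5,0,79])
st=robot.get_state();C=cam("wrist",st);im=get_image("wrist")
for q in([0,28,165],[0,-28,165],[-52.5,12,79],[-52.5,-12,79],[-69,0,98],[-30,0,52]): 
    u=proj(C,pt(HK,q));print(q,u.round(1));cv2.circle(im,(int(u[0]),int(u[1])),2,(0,0,255),-1)
cv2.imwrite(f"pics/{sys.argv[1]}.png",im)
plan(g-float(sys.argv[2])*R[:,2],R)
E
python3 lookh.py w11 65
```

```text
[0, 28, 165] [231.2 259.6]
[0, -28, 165] [159.8 258.7]
[-52.5, 12, 79] [213.7 132.8]
[-52.5, -12, 79] [183.7 132.4]
[-69, 0, 98] [190.7 133.2]
[-30, 0, 52] [207.6 131. ]
n 3 d [-23.6 -53.9 -85.1] w [ 0.06 -1.5   0.77]
[0.0,-0.5,0.3, 1.98,-1.92,2.07]
[0.0,-0.5,0.3, 1.99,-1.93,2.05]
[0.0,-0.5,0.3, 2.00,-1.94,2.03]
```

View pics/w11.png

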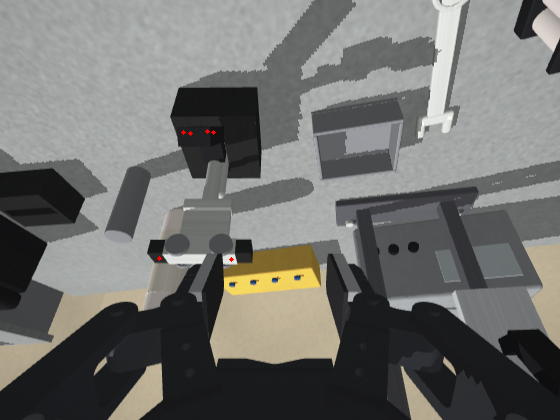

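```bash
sed -i 's/HK=fr(\[491.9,-96.1,12\]/HK=fr([493,-92.6,12]/' h.py
python3 - <<'E'
from h import *
R=toolR(-.30,40.4);g=pt(HK,[-52.5,0,79]);plan(g-65*R[:,2],R)
E
```

```text
n 3 d [-22.5 -50.4 -85.1] w [ 0.06 -1.5   0.77]
[0.0,-0.5,0.3, 1.98,-1.80,2.07]
[0.0,-0.5,0.3, 1.99,-1.81,2.05]
[0.0,-0.5,0.3, 2.00,-1.82,2.04]
```

Call:
arm_command(
  increments=[
    [0, -0.5, 0.3, 2.0, -2.5, 1.0, 0.6],
    [0, -0.5, 0.3, 2.0, -2.5, 2.0, 0.6],
    [0, -0.5, 0.3, 2.0, -0.5, 3.1, 0.6],
    [0, 0, 0, 0, 0, 0, 0.6],
  ],
)

```text
t: 11.8
ee_pos: [436.9, -63.1, 143.4]
tcp_rot: [0.375, 2.448, -0.138]
wrist_force: [-1.4, 0.8, -3.4]
opening: 0.602
```

```bash
python3 lookh.py w12 -5
```

```text
[0, 28, 165] [300.5 377.8]
[0, -28, 165] [201.8 377.2]
[-52.5, 12, 79] [272.7 200.5]
[-52.5, -12, 79] [231.8 200.4]
[-69, 0, 98] [248.4 211.2]
[-30, 0, 52] [256.1 188.4]
n 2 d [  6.2 -14.4 -63.4] w [-0.43 -1.39 -0.06]
[-0.2,-0.7,-0.0, 1.60,-0.58,2.79]
[-0.2,-0.7,-0.0, 1.63,-0.59,2.77]
```

View pics/w12.png

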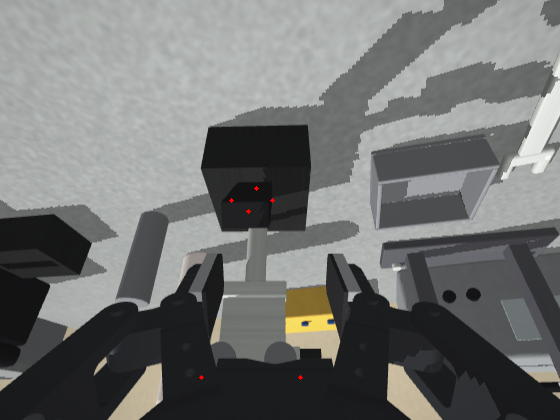

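Call:
arm_command(
  increments=[
    [0, -0.7, 0, 0, -1.2, -0.6, 0.6],
    [0, -0.7, 0, 1.6, 0, 0, 0.6],
    [0, 0, 0, 1.6, 0, 0, 0.6],
    [0, 0, 0, 0, 0, 0, 0.6],
  ],
)

```text
t: 12.25
ee_pos: [444.8, -66.6, 150.7]
tcp_rot: [0.368, 2.421, -0.147]
wrist_force: [-0.5, -0.2, -0.9]
opening: 0.599
```

```bash
python3 lookh.py w13 -5
```

```text
[0, 28, 165] [302.3 358.4]
[0, -28, 165] [202.7 357.4]
[-52.5, 12, 79] [274.8 179.5]
[-52.5, -12, 79] [233.  179.3]
[-69, 0, 98] [250.1 188.5]
[-30, 0, 52] [257.7 169. ]
n 2 d [  0.6 -11.2 -64.5] w [-0.6  -0.31  0.11]
[-0.3,-0.2,0.1, 1.93,-0.50,2.60]
[-0.3,-0.2,0.1, 1.94,-0.51,2.59]
```

View pics/w13.png

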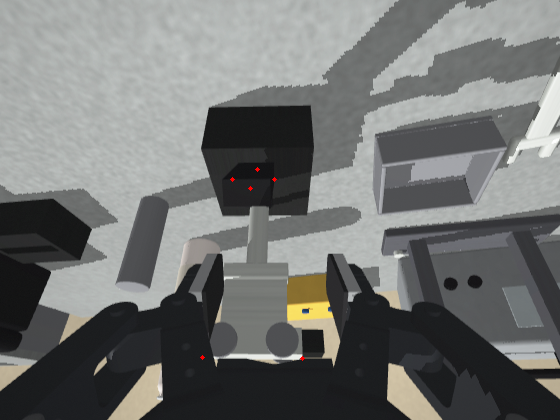

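Run:
```python
from h import *
st=robot.get_state();q=st["joint_positions"];print(q.round(3),st["tau"].round(1))
lo=[-2.91,-.99,-1.21,-2.12,-1.49,-3.14];hi=[2.91,1.94,1.42,2.29,1.47,3.14]
print((q-lo).round(2),(hi-q).round(2))
R=Ro.from_rotvec(st["tcp_rot"]).as_matrix();print((R.T@[0,0,-1]).round(3))
```

```text
[-0.284 -0.99  -0.972  0.89  -0.021  0.01 ] [-0.  -6.6 35.9 -4.8 -0.1  0. ]
[ 2.63 -0.    0.24  3.01  1.47  3.15] [3.19 2.93 2.39 1.4  1.49 3.13]
[0.644 0.009 0.765]
```

```bash
cat > fk.py <<'E'
from h import *
from scipy.optimize import least_squares
D=[([-1.37979,.048712,.097578,1.62198,0,1.44297],[164.424,-497.98,244.127]),
([-1.25511,-.33185,-.308716,1.276276,.094468,.601918],[247.7,-451.5,232.5]),
([-1.22361,-.389393,-.492521,1.123557,.625523,-1.058681],[391.1,-365.8,217.0]),
([-1.03309175,-0.15607445,-0.56853155,0.66624279,0.52675144,-0.74281397],[488.406,-392.673,96.7]),
([-0.44796347,-0.49084913,-0.53840492,0.87647744,0.241525,-0.27694355],[570.833,-120.133,241.089]),
([ 0.3312804,-0.52077749,-0.35716624,1.0793627,-0.28519008,0.34459551],[522.2,160.7,346.0]),
([-0.284,-0.99,-0.972,0.89,-0.021,0.01],[444.8,-66.6,150.7])]
E_=lambda a,t:Ro.from_euler(a,t).as_matrix()
def fk(P,q):
    h,L1x,L1z,L2x,L2z,wx,wz,t,s=P
    th=q[1]-q[2]+q[3]
    v=np.array([0,0,h])+E_('y',q[1])@[L1x,0,L1z]+E_('y',q[1]-q[2])@[L2x,0,L2z]+E_('y',th)@[wx,0,wz]+E_('y',th)@E_('z',s*q[4])@[t,0,0]
    return E_('z',q[0])@v
def ori(q,s):
    th=q[1]-q[2]+q[3];return E_('z',q[0])@E_('y',th)@E_('z',s*q[4])@[1,0,0]
best=None
for s in(1,-1):
    f=lambda P:np.r_[np.concatenate([fk(np.r_[P,s],q)-p for q,p in D]),1e-2*(P-[180,0,350,350,0,80,0,250])]
    r=least_squares(f,[180,0,350,350,0,80,0,250]);
    if best is None or r.cost<best[0]: best=(r.cost,np.r_[r.x,s],r.fun[:21])
PP=best[1]
if __name__=="__main__":
    print(best[0],PP.round(1));print(best[2].reshape(-1,3).round(1))
    for q,p in D: print(ori(q,PP[-1]).round(3))
E
python3 fk.py
python3 - <<'E'
from h import *
print(Ro.from_rotvec([0.189,2.431,-.06]).as_matrix()[:,2],Ro.from_rotvec([.11,2.455,-.013]).as_matrix()[:,2])
E
```

```text
12013.279245048103 [209.9   5.7 386.  510.7  35.5  14.5 -10.9 398.9   1. ]
[[-65.5 -13.5  -2. ]
 [-54.3 -19.3  -3. ]
 [-10.1  -0.5  13.1]
 [-15.   -9.5   1.3]
 [-17.2 -40.   -4.2]
 [ 29.1 -89.8  -2. ]
 [-17.1 -67.   -3.1]]
[-0.     0.002 -1.   ]
[ 0.186 -0.266 -0.946]
[ 0.644 -0.058 -0.763]
[ 0.641 -0.093 -0.762]
[ 0.631 -0.038 -0.775]
[ 0.644 -0.076 -0.761]
[ 0.612 -0.2   -0.765]
[ 0.6406421  -0.09329921 -0.76215022] [ 0.63090947 -0.03766773 -0.77494154]
```

```bash
sed -i 's/h,L1x,L1z,L2x,L2z,wx,wz,t,s=P/h,L1x,L1z,L2x,L2z,wx,wz,t,dy,s=P/; s/\[0,0,h\]/[0,dy,h]/; s/80,0,250\]/80,0,250,60]/g' fk.py; python3 fk.py
```

```text
1.6298063462516175 [ 2.248e+02 -2.000e-01  3.896e+02  5.041e+02  2.220e+01  1.152e+02
  0.000e+00  3.013e+02  6.690e+01  1.000e+00]
[[ 0.  -0.1  0. ]
 [ 0.   0.1 -0. ]
 [-0.   0.1 -0.1]
 [ 0.  -0.1  0. ]
 [-0.   0.  -0. ]
 [-0.   0.  -0. ]
 [ 0.  -0.1  0.1]]
[-0.     0.002 -1.   ]
[ 0.186 -0.266 -0.946]
[ 0.644 -0.058 -0.763]
[ 0.641 -0.093 -0.762]
[ 0.631 -0.038 -0.775]
[ 0.644 -0.076 -0.761]
[ 0.612 -0.2   -0.765]
```

```bash
cat >> fk.py <<'E'
LO=np.array([-2.91,-.99,-1.21,-2.12,-1.49]);HI=np.array([2.91,1.94,1.42,2.29,1.47])
def ik(p,z,q0):
    r=least_squares(lambda q:np.r_[(fk(PP,q)-p),300*(ori(q,1)-z)],np.clip(q0[:5],LO+.01,HI-.01),bounds=(LO,HI));q=r.x
    return q,np.linalg.norm(fk(PP,q)-p),np.degrees(np.arccos(min(1,ori(q,1)@z)))
E
python3 - <<'E'
from fk import *
q0=robot.get_state()["joint_positions"]
g=pt(HK,[-52.5,0,79])
for a in(45,40,35,30,25,20):
    R=toolR(-.3,a)
    for b in(5,-60,):
        q,e,d=ik(g+b*R[:,2],R[:,2],q0);print(a,b,q.round(2),round(e,1),round(d,2))
    for dz in(60,120,): 
        q,e,d=ik(g+5*R[:,2]+[0,0,dz],R[:,2],q0);print(" lift",dz,q.round(2),round(e,1),round(d,2))
    Rr=toolR(-.096,a)
    q,e,d=ik(pt(RAIL,[-52.5,-190,326-77])+5*Rr[:,2],Rr[:,2],q0);print("  rail",q.round(2),round(e,1),round(d,2))
E
```

```text
45 5 [-0.31 -0.99 -1.13  0.68  0.  ] 12.2 2.16
45 -60 [-0.25 -0.99 -0.99  0.9  -0.07] 31.9 6.88
 lift 60 [-0.31 -0.99 -1.    0.82 -0.  ] 12.3 2.47
 lift 120 [-0.32 -0.99 -0.88  0.93  0.01] 9.5 2.06
  rail [-0.44 -0.57 -0.63  0.75  0.24] 0.0 0.0
40 5 [-0.34 -0.98 -1.1   0.76  0.02] 0.0 0.0
40 -60 [-0.3  -0.99 -0.96  0.96 -0.02] 17.3 3.85
 lift 60 [-0.34 -0.99 -0.98  0.88  0.02] 0.0 0.0
 lift 120 [-0.34 -0.96 -0.85  0.99  0.02] 0.0 0.0
  rail [-0.42 -0.49 -0.54  0.85  0.21] 0.0 0.0
35 5 [-0.34 -0.86 -1.    0.81  0.02] 0.0 0.0
35 -60 [-0.33 -0.99 -0.94  1.02  0.02] 2.7 0.63
 lift 60 [-0.34 -0.87 -0.89  0.94  0.02] 0.0 0.0
 lift 120 [-0.34 -0.85 -0.76  1.05  0.02] 0.0 0.0
  rail [-0.41 -0.41 -0.44  0.95  0.18] 0.0 0.0
30 5 [-0.33 -0.74 -0.91  0.87  0.02] 0.0 0.0
30 -60 [-0.34 -0.87 -0.86  1.06  0.02] 0.0 0.0
 lift 60 [-0.33 -0.75 -0.8   1.    0.02] 0.0 0.0
 lift 120 [-0.33 -0.74 -0.68  1.11  0.02] 0.0 0.0
  rail [-0.39 -0.33 -0.35  1.05  0.15] 0.0 0.0
25 5 [-0.33 -0.63 -0.82  0.94  0.01] 0.0 0.0
25 -60 [-0.33 -0.74 -0.76  1.11  0.01] 0.0 0.0
 lift 60 [-0.33 -0.65 -0.71  1.07  0.01] 0.0 0.0
 lift 120 [-0.33 -0.64 -0.59  1.18  0.01] 0.0 0.0
  rail [-0.38 -0.24 -0.25  1.14  0.12] 0.0 0.0
20 5 [-0.33 -0.52 -0.73  1.01  0.01] 0.0 0.0
20 -60 [-0.33 -0.61 -0.66  1.17  0.01] 0.0 0.0
 lift 60 [-0.33 -0.54 -0.63  1.14  0.01] 0.0 0.0
 lift 120 [-0.33 -0.54 -0.51  1.25  0.01] 0.0 0.0
  rail [-0.36 -0.16 -0.15  1.24  0.09] 0.0 0.0
```

Run:
```python
from fk import *
q0=robot.get_state()["joint_positions"]
g=pt(HK,[-52.5,0,79]);R=toolR(-.3,33)
print(ik(g-55*R[:,2],R[:,2],q0))
plan(g-55*R[:,2],R,2)
```

```text
(array([-0.3386321 , -0.94870331, -0.92364517,  1.0202367 ,  0.02103687]), np.float64(2.799213746640164e-13), np.float64(1.2074182697257333e-06))
n 2 d [-31.1  -1.4 -14.6] w [-0.61  7.09  0.07]
[-0.3,3.5,0.0, 1.59,-0.53,-0.38]
[-0.3,3.5,0.0, 1.61,-0.53,-0.28]
```

Call:
arm_command(
  increments=[
    [-0.3, 3.5, 0, 0.8, -0.3, -0.2, 0.6],
    [-0.3, 3.5, 0, 0.8, -0.3, -0.2, 0.6],
    [0, 0, 0, 0.8, -0.3, -0.2, 0.6],
    [0, 0, 0, 0.8, -0.2, -0.1, 0.6],
    [0, 0, 0, 0, 0, 0, 0.6],
  ],
)

```text
t: 12.8
ee_pos: [414.9, -66.1, 144.5]
tcp_rot: [0.373, 2.536, -0.113]
wrist_force: [-0.6, -0.3, 0.3]
opening: 0.602
```

```bash
sed -i 's/toolR(-.30,40.4)/toolR(-.30,33)/' lookh.py; python3 lookh.py w14 -5; python3 ck.py
```

```text
[0, 28, 165] [313.1 392.6]
[0, -28, 165] [219.9 392.3]
[-52.5, 12, 79] [286.5 225.4]
[-52.5, -12, 79] [249.5 225.2]
[-69, 0, 98] [267.3 234.6]
[-30, 0, 52] [268.7 214.6]
n 2 d [ 30.1 -11.6 -58.3] w [0.22 0.45 0.4 ]
[0.1,0.2,0.2, 0.26,-0.12,3.32]
[0.1,0.2,0.2, 0.25,-0.12,3.32]
head rail(kin) [-166.5 -153.7  216.4] F [-0.2  0.7 -0. ] op 0.602 yaw -0.292 lean 33.5 roll -0.001
```

View pics/w14.png

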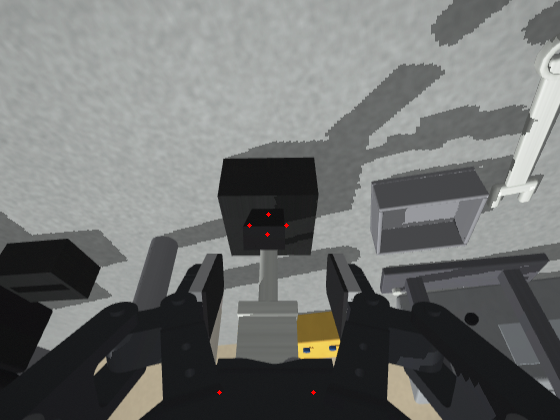

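Call:
arm_command(
  increments=[
    [0.1, 0.2, 0.2, 0.26, -0.12, 2.2, 0.6],
    [0.1, 0.2, 0.2, 0.25, -0.12, 2.2, 0.6],
    [0, 0, 0, 0, 0, 2.2, 0.6],
    [0, 0, 0, 0, 0, 0, 0.6],
  ],
)

```text
t: 13.25
ee_pos: [449.0, -78.1, 90.4]
tcp_rot: [0.38, 2.529, -0.115]
wrist_force: [-1.4, -0.5, -0.8]
opening: 0.604
```

```bash
python3 lookh.py w15 -5; python3 ck.py
```

```text
[0, 28, 165] [337.1 528.7]
[0, -28, 165] [198.  528.7]
[-52.5, 12, 79] [295.4 273.6]
[-52.5, -12, 79] [241.8 273.6]
[-69, 0, 98] [267.4 298.8]
[-30, 0, 52] [269.7 249.2]
n 1 d [-4.   0.4 -5.3] w [0.06 0.84 0.07]
[0.1,0.8,0.1, 0.62,-0.08,0.22]
head rail(kin) [-131.4 -162.4  163.4] F [ 0.1 -1.  -0. ] op 0.602 yaw -0.298 lean 33.8 roll 0.0
```

View pics/w15.png

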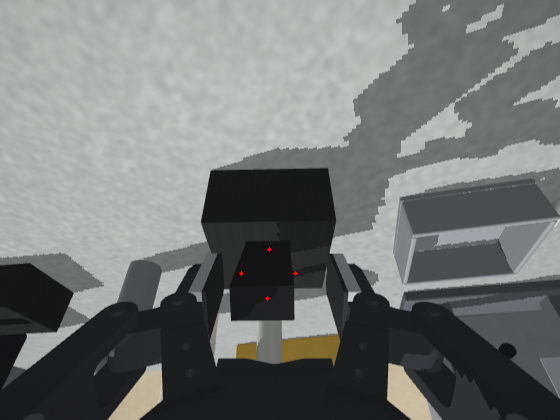

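Call:
arm_command(
  increments=[
    [0, 0, 0, 0.6, -0.4, 0.2, 0.6],
    [0, 0, 0, 0, 0, 0, 0.6],
    [0, 0, 0, 0, 0, 0, 0.0],
    [0, 0, 0, 0, 0, 0, 0.0],
    [0, 0, 0, 0, 0, 0, 0.0],
    [0, 0, 0, 0, 0, 0, 0.0],
    [0, 0, 0, 0, 0, 0, 0.0],
  ],
)

```text
t: 14.0
ee_pos: [445.0, -81.2, 91.3]
tcp_rot: [0.378, 2.52, -0.116]
wrist_force: [0.1, 0.1, -2.5]
opening: 0.272
```

```bash
python3 lookh.py w16 -5; python3 ck.py;python3 - <<'E'
from h import *
st=robot.get_state();R=Ro.from_rotvec(st["tcp_rot"]).as_matrix();print((R.T@[0,0,1]).round(3),np.linalg.inv(HK)@np.r_[st["ee_pos"],1])
E
```

```text
[0, 28, 165] [345.1 522.9]
[0, -28, 165] [209.9 522.9]
[-52.5, 12, 79] [303.9 275. ]
[-52.5, -12, 79] [251.4 274.9]
[-69, 0, 98] [278.4 300.4]
[-30, 0, 52] [276.9 250.1]
n 1 d [ 0.4  3.3 -4.5] w [0.07 1.22 0.1 ]
[0.1,1.2,0.1, 0.30,0.33,0.34]
head rail(kin) [-135.5 -165.8  162.6] F [-0.5  0.2 -1.2] op 0.273 yaw -0.298 lean 34.2 roll 0.0
[-0.562  0.    -0.827] [-49.18504637  -3.25842594  79.29630058   1.        ]
```

View pics/w16.png

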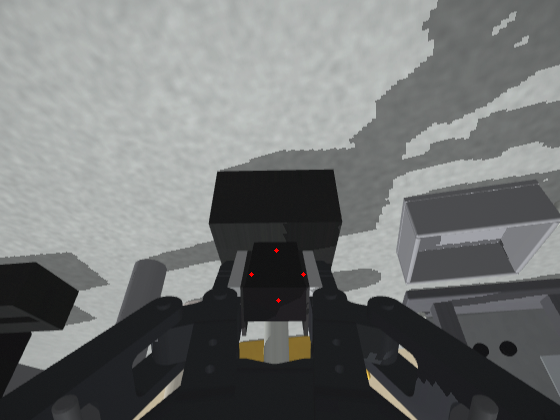

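Call:
arm_command(
  increments=[
    [0, 0, 0, -0.56, 0, -0.83, 0],
    [0, 0, 0, -0.56, 0, -0.83, 0],
    [0, 0, 0, -0.56, 0, -0.83, 0],
    [0, 0, 0, -0.56, 0, -0.83, 0],
    [0, 0, 0, -1.12, 0, -1.65, 0],
    [0, 0, 0, -1.12, 0, -1.65, 0],
    [0, 0, 0, -1.12, 0, -1.65, 0],
    [0, 0, 0, -1.12, 0, -1.65, 0],
  ],
)

```text
t: 14.85
ee_pos: [439.7, -79.2, 206.4]
tcp_rot: [0.382, 2.541, -0.112]
wrist_force: [-0.5, 0.3, -1.9]
opening: 0.271
```

```bash
sed -i 's/^RT=.*/RT=toolR(-.1,34.2)/; s/^OFF=.*/OFF=np.array([49.2,0,76.7])/' h.py; python3 ck.py;python3 - <<'E'
from fk import *
cv2.imwrite("pics/s17.png",cv2.resize(get_image("scene")[120:320,150:390],None,fx=3,fy=3))
st=robot.get_state();print(st["ee_pos"])
p=tcp_for([0,-205,328]);print(p,ik(p,RT[:,2],st["joint_positions"]))
plan(p,RT,7)
E
```

```text
head rail(kin) [-141.2 -164.3  283.1] F [-0.5  0.3 -1.9] op 0.271 yaw -0.298 lean 33.0 roll 0.001
[441.83584862 -79.96707703 212.00025973]
[ 576.37675409 -133.24013675  251.3       ] (array([-0.43625398, -0.38872343, -0.40841955,  0.98069534,  0.18654118]), np.float64(9.596273580504052e-13), np.float64(1.2074182697257333e-06))
n 7 d [134.5 -53.3  39.3] w [-6.28 -0.69 -9.43]
[-0.9,-0.1,-1.3, -2.03,-0.16,0.67]
[-0.9,-0.1,-1.3, -2.02,-0.22,0.67]
[-0.9,-0.1,-1.3, -2.02,-0.28,0.67]
[-0.9,-0.1,-1.3, -2.01,-0.34,0.67]
[-0.9,-0.1,-1.3, -2.00,-0.39,0.67]
[-0.9,-0.1,-1.3, -1.99,-0.45,0.66]
[-0.9,-0.1,-1.3, -1.97,-0.51,0.66]
```

View pics/s17.png

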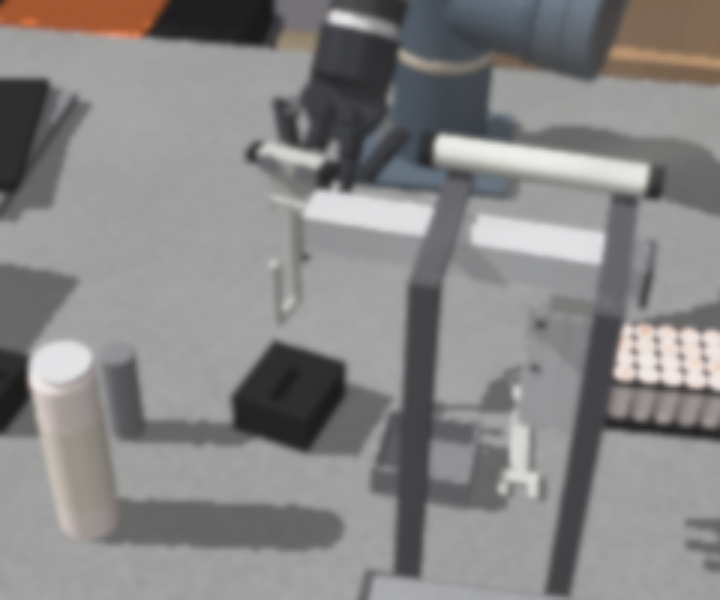

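Call:
arm_command(
  increments=[
    [-0.9, -0.1, -1.3, -1.5, -1.2, 0.3, 0],
    [-0.9, -0.1, -1.3, -2.02, -1.0, 0.67, 0],
    [-0.9, -0.1, -1.3, -2.02, -0.4, 0.67, 0],
    [-0.9, -0.1, -1.3, -2.0, -0.2, 0.67, 0],
    [-0.9, -0.1, -1.3, -2.0, -0.2, 0.67, 0],
    [-0.9, -0.1, -1.3, -1.99, -0.2, 0.66, 0],
    [-0.9, -0.1, -1.3, -1.97, -0.2, 0.66, 0],
    [0, 0, 0, 0, 0, 0, 0],
  ],
)

```text
t: 15.7
ee_pos: [567.8, -142.6, 249.8]
tcp_rot: [0.126, 2.551, -0.032]
wrist_force: [-0.4, 0.6, -2.0]
opening: 0.274
```

```bash
python3 ck.py;python3 - <<'E'
from h import *
plan(tcp_for([0,-200,326]),RT,2)
E
```

```text
head rail(kin) [  -7.6 -215.2  326.5] F [-0.4  0.6 -2. ] op 0.274 yaw -0.097 lean 33.7 roll 0.004
n 2 d [ 9.1 14.4 -0.5] w [ 0.28 -0.53 -0.01]
[0.1,-0.3,-0.0, -0.30,0.76,0.23]
[0.1,-0.3,-0.0, -0.30,0.76,0.23]
```

Call:
arm_command(
  increments=[
    [0.1, -0.3, 0, -0.3, 0.8, 0.23, 0],
    [0.1, -0.3, 0, -0.3, 0.8, 0.23, 0],
    [0, 0, 0, 0, 0.5, 0, 0],
    [0, 0, 0, 0, 0, 0, 0],
  ],
)

```text
t: 16.1
ee_pos: [575.3, -119.2, 245.7]
tcp_rot: [0.129, 2.547, -0.035]
wrist_force: [-1.4, 0.6, -3.2]
opening: 0.272
```

```bash
python3 ck.py
python3 - <<'E'
from h import *
T=cam("top");S=cam("scene")
im=get_image("top");im2=get_image("scene")
a=cv2.resize(im[130:200,220:350],None,fx=5,fy=5,interpolation=cv2.INTER_CUBIC)
b=cv2.resize(im2[165:215,190:320],None,fx=5,fy=5,interpolation=cv2.INTER_CUBIC)
cv2.imwrite("pics/c18.png",np.vstack([a,b]))
for th in(160,170,180):
  r=headtop(im,T,(308,160,345,186),th,335);q=headtop(im2,S,(205,175,240,205),th,335)
  print(r[:4],q[:4]);X=tri(T,r[1],S,q[1]);print(X,np.linalg.inv(RAIL)@np.r_[X[0],1])
E
```

```text
head rail(kin) [  -2.4 -191.2  322.4] F [-1.4  0.6 -3.2] op 0.272 yaw -0.1 lean 33.9 roll 0.003
(213.5, array([326.04778051, 173.59385562]), array([ 626.41155222, -124.64130068]), np.float64(-0.09801588808051429)) (98.5, array([221.41198111, 187.08679664]), array([ 631.1608868 , -121.44916602]), np.float64(-0.0887650251455296))
(array([ 626.87572879, -123.77646034,  331.90985688]), np.float64(2.3812478138168434)) [ 1.59335983e-01 -1.90739440e+02  3.31909857e+02  1.00000000e+00]
(196.5, array([326.01548624, 173.76769841]), array([ 626.04093937, -124.58200302]), np.float64(-0.04591535727799174)) (78.0, array([221.41000175, 187.12999892]), array([ 631.3595645 , -121.38234456]), np.float64(-0.07683776427702872))
(array([ 626.5990359 , -123.80421926,  331.59725918]), np.float64(2.257297243639824)) [-1.13422120e-01 -1.90793593e+02  3.31597259e+02  1.00000000e+00]
(174.5, array([325.6774745 , 173.49146628]), array([ 626.60082232, -123.88594565]), np.float64(-0.09798956650976672)) (72.0, array([221.48000002, 187.13999939]), array([ 631.38014744, -121.21965747]), np.float64(-0.0767455489877999))
(array([ 627.12095657, -123.28217815,  331.95400493]), np.float64(1.8392340801052771)) [   0.35605637 -190.22392809  331.95400493    1.        ]
```

View pics/c18.png

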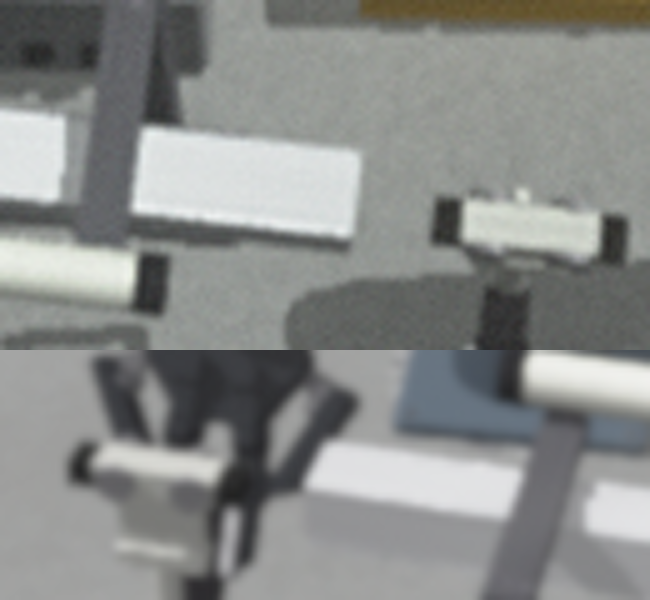

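```bash
sed -i 's/^OFF=.*/OFF=np.array([51.5,0,77.1])/' h.py
python3 - <<'E'
from h import *
plan(tcp_for([0,-160,325.5]),RT,4)
E
```

```text
n 4 d [ 3.1 31.7  2.5] w [ 0.11 -0.29 -0.13]
[0.0,-0.1,-0.0, -0.03,0.80,-0.05]
[0.0,-0.1,-0.0, -0.03,0.80,-0.05]
[0.0,-0.1,-0.0, -0.03,0.80,-0.05]
[0.0,-0.1,-0.0, -0.03,0.80,-0.05]
```

Call:
arm_command(
  increments=[
    [0, -0.1, 0, -0.08, 0.6, -0.12, 0],
    [0, -0.1, 0, -0.07, 0.8, -0.1, 0],
    [0, -0.1, 0, 0, 0.8, 0, 0],
    [0, 0, 0, 0, 0.8, 0, 0],
    [0, 0, 0, 0, 0, 0, 0],
  ],
)

```text
t: 16.7
ee_pos: [578.3, -87.5, 249.7]
tcp_rot: [0.13, 2.54, -0.036]
wrist_force: [0.1, 0.4, -3.1]
opening: 0.273
```

```bash
python3 ck.py
python3 - <<'E'
from h import *
plan(tcp_for([0,-140,325.5]),RT,3)
E
```

```text
head rail(kin) [-2.000e-01 -1.593e+02  3.268e+02] F [ 0.1  0.4 -3.1] op 0.273 yaw -0.101 lean 34.3 roll 0.003
n 3 d [ 2.  19.2 -1.3] w [ 0.11  0.12 -0.15]
[0.0,0.0,-0.1, 0.02,0.64,0.04]
[0.0,0.0,-0.1, 0.02,0.64,0.04]
[0.0,0.0,-0.1, 0.02,0.64,0.04]
```

Call:
arm_command(
  increments=[
    [0, 0, 0, 0.05, 0.6, 0.08, 0],
    [0, 0, 0, 0.02, 0.6, 0.03, 0],
    [0, 0, 0, 0, 0.6, 0, 0],
    [0, 0, 0, 0, 0.4, 0, 0],
    [0, 0, 0, 0, 0, 0, 0],
  ],
)

```text
t: 17.2
ee_pos: [581.1, -63.7, 248.5]
tcp_rot: [0.13, 2.539, -0.036]
wrist_force: [0.5, -1.2, -3.3]
opening: 0.27
```

```bash
python3 ck.py
python3 - <<'E'
from h import *
plan(tcp_for([0,-90,325]),RT,4)
E
```

```text
head rail(kin) [   0.4 -135.3  325.6] F [ 0.5 -1.2 -3.3] op 0.27 yaw -0.101 lean 34.4 roll 0.003
n 4 d [ 4.  45.2 -0.6] w [ 0.09  0.17 -0.15]
[0.0,0.0,-0.0, 0.02,1.13,0.01]
[0.0,0.0,-0.0, 0.02,1.13,0.01]
[0.0,0.0,-0.0, 0.02,1.13,0.01]
[0.0,0.0,-0.0, 0.02,1.13,0.01]
```

Body is in the mouth with no force. Slide on.

Call:
arm_command(
  increments=[
    [0, 0, 0, 0.03, 1.1, 0.01, 0],
    [0, 0, 0, 0.03, 1.1, 0.01, 0],
    [0, 0, 0, 0.02, 1.1, 0.01, 0],
    [0, 0, 0, 0.02, 1.1, 0.01, 0],
  ],
)

```text
t: 17.6
ee_pos: [585.5, -17.9, 248.0]
tcp_rot: [0.133, 2.538, -0.037]
wrist_force: [1.5, -1.1, -2.9]
opening: 0.271
```

```bash
python3 ck.py
python3 - <<'E'
from h import *
plan(tcp_for([0,-8,324.5]),RT,4)
E
```

```text
head rail(kin) [ 3.000e-01 -8.940e+01  3.251e+02] F [ 1.5 -1.1 -2.9] op 0.271 yaw -0.104 lean 34.4 roll 0.003
n 4 d [ 7.5 81.  -0.6] w [ 0.01  0.21 -0.29]
[0.0,0.1,-0.1, 0.03,2.03,0.00]
[0.0,0.1,-0.1, 0.03,2.03,0.00]
[0.0,0.1,-0.1, 0.03,2.03,0.00]
[0.0,0.1,-0.1, 0.03,2.03,0.00]
```

Call:
arm_command(
  increments=[
    [0, 0.1, -0.1, 0.03, 1.5, 0, 0],
    [0, 0.1, -0.1, 0.03, 1.8, 0, 0],
    [0, 0, -0.1, 0.03, 1.8, 0, 0],
    [0, 0, -0.1, 0.02, 1.5, 0, 0],
    [0, 0, 0, 0, 0.5, 0, 0],
  ],
)

```text
t: 18.1
ee_pos: [593.2, 59.4, 248.9]
tcp_rot: [0.123, 2.538, -0.039]
wrist_force: [1.6, -2.0, -3.0]
opening: 0.277
```

```bash
python3 ck.py
python3 - <<'E'
from h import *
plan(tcp_for([0,6,324]),RT,4)
E
```

```text
head rail(kin) [  0.6 -11.6 326. ] F [ 1.6 -2.  -3. ] op 0.277 yaw -0.097 lean 34.5 roll -0.001
n 4 d [ 1.1 17.6 -2. ] w [0.05 0.26 0.15]
[0.0,0.1,0.0, 0.04,0.44,0.03]
[0.0,0.1,0.0, 0.04,0.44,0.03]
[0.0,0.1,0.0, 0.04,0.44,0.03]
[0.0,0.1,0.0, 0.04,0.44,0.03]
```

Call:
arm_command(
  increments=[
    [0, 0.1, 0, 0.06, 0.4, 0.06, 0],
    [0, 0.1, 0, 0.05, 0.4, 0.05, 0],
    [0, 0, 0, 0.05, 0.3, 0.05, 0],
    [0, 0, 0, 0, 0.2, 0, 0],
  ],
)

```text
t: 18.5
ee_pos: [594.3, 72.5, 247.1]
tcp_rot: [0.126, 2.54, -0.043]
wrist_force: [-0.2, -6.3, -1.3]
opening: 0.274
```

```bash
python3 ck.py
```

```text
head rail(kin) [  0.4   1.5 324.2] F [-0.2 -6.3 -1.3] op 0.274 yaw -0.1 lean 34.3 roll -0.003
```

Call:
arm_command(
  increments=[
    [0, 0, 0, 0.03, 0.3, 0.04, 0],
    [0, 0, 0, 0.03, 0.3, 0.04, 0],
  ],
)

```text
t: 18.7
ee_pos: [594.6, 72.8, 246.9]
tcp_rot: [0.14, 2.539, -0.057]
wrist_force: [-2.2, -8.9, -1.3]
opening: 0.274
```

```bash
python3 ck.py
python3 - <<'E'
from h import *
im2=get_image("scene");cv2.imwrite("pics/s19.png",cv2.resize(im2[150:300,230:400],None,fx=4,fy=4,interpolation=cv2.INTER_CUBIC));cv2.imwrite("pics/w19.png",get_image("wrist"))
E
```

```text
head rail(kin) [  0.7   1.9 324. ] F [-2.2 -8.9 -1.3] op 0.274 yaw -0.113 lean 34.4 roll -0.01
```

View pics/s19.png

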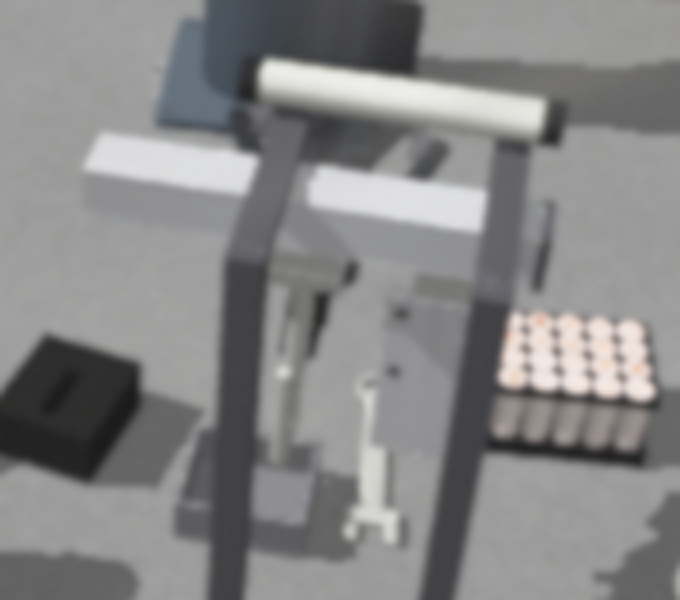

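View pics/w19.png

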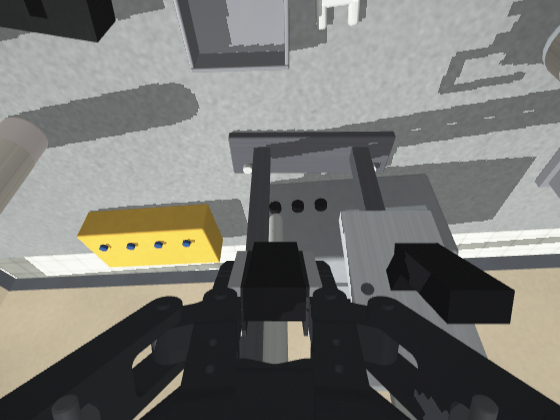

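Call:
arm_command(
  increments=[
    [0, 0, 0, 0.04, 0, 0.06, 0],
    [0, 0, 0, 0, 0, 0, 0],
    [0, 0, 0, 0, 0, 0, 0.5],
    [0, 0, 0, 0, 0, 0, 0.5],
    [0, 0, 0, 0, 0, 0, 0.5],
    [0, 0, 0, 0, 0, 0, 0.5],
  ],
)

```text
t: 19.4
ee_pos: [596.1, 73.3, 250.5]
tcp_rot: [0.139, 2.532, -0.053]
wrist_force: [0.2, -0.9, 0.0]
opening: 0.503
```

```bash
python3 ck.py
python3 - <<'E'
from h import *
im2=get_image("scene");cv2.imwrite("pics/s20.png",cv2.resize(im2[150:300,230:400],None,fx=4,fy=4,interpolation=cv2.INTER_CUBIC));cv2.imwrite("pics/w20.png",get_image("wrist"))
E
```

```text
head rail(kin) [  2.1   2.4 327.6] F [ 0.2 -0.9  0. ] op 0.503 yaw -0.112 lean 34.7 roll -0.007
```

View pics/w20.png

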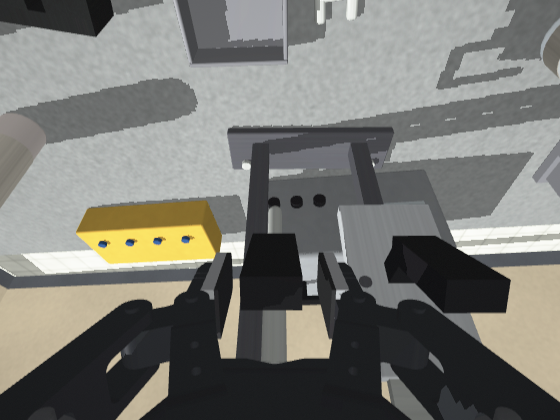

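Call:
arm_command(
  increments=[
    [0, 0, 0, 0, 0, -1.5, 0.5],
    [0, 0, 0, 0, 0, -2.5, 0.5],
    [0, 0, 0, 0, 0, -3, 0.5],
    [0, 0, 0, 0.5, 0, -3, 0.5],
    [0, 0, 0, 2, 0, -2, 0.5],
    [0, 0, 0, 0, 0, 0, 0.5],
  ],
)

```text
t: 20.1
ee_pos: [504.6, 84.2, 337.1]
tcp_rot: [0.138, 2.535, -0.052]
wrist_force: [1.0, 0.1, 0.2]
opening: 0.504
```

```bash
python3 ck.py
python3 - <<'E'
from h import *
st=robot.get_state();print(st["ee_pos"])
im=get_image("wrist");cv2.imwrite("pics/w21.png",im)
im2=get_image("scene");cv2.imwrite("pics/s21.png",cv2.resize(im2[150:300,230:400],None,fx=4,fy=4,interpolation=cv2.INTER_CUBIC))
C=cam("wrist",st)
for n,y in(("plate",80),("hook",0)):
    print(n,[proj(C,pt(RAIL,q)).round(1).tolist() for q in([-52.5,y,246],[-69,y,265],[0,y,282])])
E
```

```text
head rail(kin) [-90.    4.6 414.2] F [1.  0.1 0.2] op 0.504 yaw -0.111 lean 34.6 roll -0.006
[504.58965612  84.24983154 337.06940953]
plate [[361.8, 228.0], [370.1, 235.6], [356.7, 292.6]]
hook [[269.3, 228.2], [268.4, 235.9], [270.2, 292.6]]
```

View pics/w21.png

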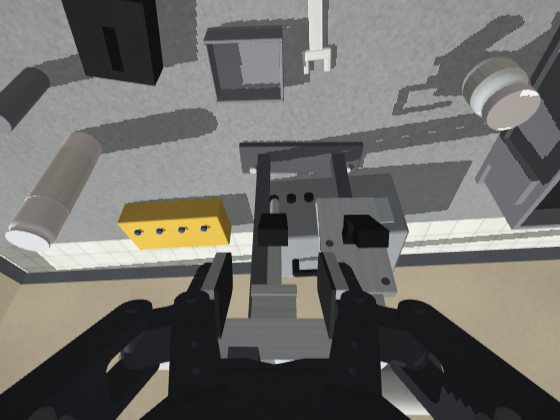

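View pics/s21.png

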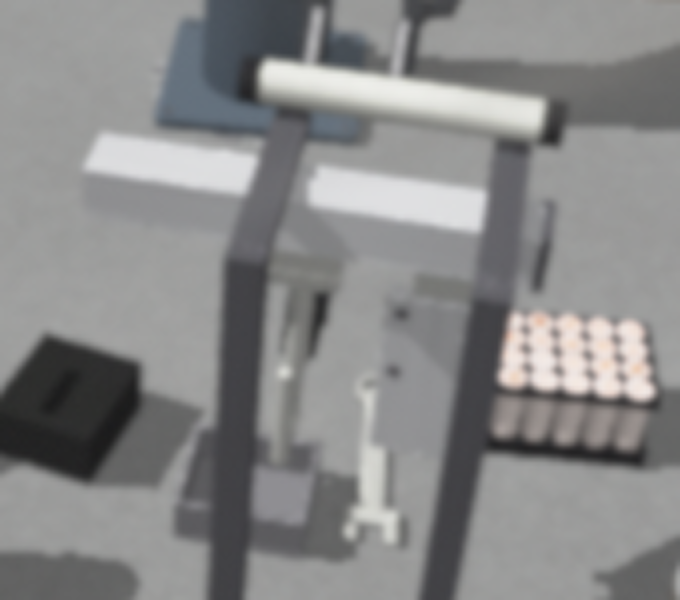

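Run:
```python
import cv2
im=cv2.imread("pics/w21.png");cv2.imwrite("pics/w21z.png",cv2.resize(im[190:300,240:410],None,fx=4.5,fy=4.5,interpolation=cv2.INTER_CUBIC))
```

```text
(no output)
```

View pics/w21z.png

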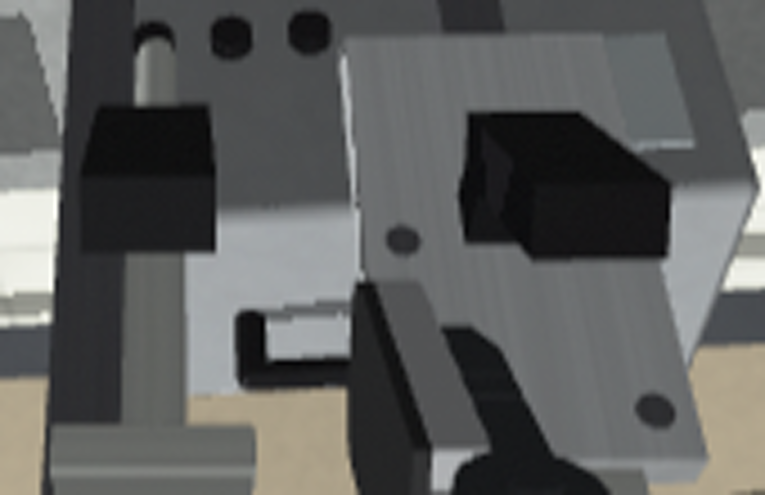

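Run:
```python
from workcell import robot
print(robot.get_state()["dq"].round(3));print(robot.sign_off())
```

```text
[-0.01   0.033 -0.019 -0.005 -0.001  0.   ]
the job is handed in; nothing more can be done
None
```

Both hangers are hanging in the rail. The plate hanger went in first, up against the end stop, and the hook hanger was slid up until it touched the plate hanger. I handed the job in at about 20.2 s; no verdict was reported.

**Plate hanger:** the gripper felt about 8 N of contact at the end stop. In the last wrist picture its grip sits about 2 mm beyond the nominal home position, within the calibration error.

**Hook hanger:** the gripper felt about 6–9 N when it met the plate hanger's bumper. The last wrist picture puts the two grips about 79–80 mm apart, where 80 mm is nominal.

**Release and other items:** the gripper is open and backed well clear, with the wrist force at noise level. The other things on the bench look unmoved in the pictures. I judged that by eye and did not measure it.

**Disagreements and changes along the way:**
- **Hanger positions:** the first positions from the top camera were about 4 mm off along the rail direction in the wrist view. I corrected them before each grasp.
- **Hook approach:** the 40° approach to the hook hanger ran into joint 2's range limit, so the arm stopped short. I gripped it at about 34° lean instead.
- **After each release:** the arm sprang up 4–6 mm, but neither hanger moved visibly.

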